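# Hold a power module flush on the tilted contact-test nest

## Task

Pick up the shorter of the two flanged power modules from the supply pallet, tilt it to match the sloped face of the contact-test nest, set it between the locating dowels and press it down until its base is flush on the face and all four spring probes are pushed home. Finish while still gripping the module and holding it pressed flush: the probes push it off again if you ease up. Leave the longer module and the two small plug-in boards where they are.

Things in the scene. Friction and masses are not known exactly. Their poses are not given: they have to be found in the camera images.
- module: shorter power module, the one to test: aluminium flange 64 x 50 x 5 mm under a centred black case 48 x 34 x 18 mm (23 mm high, thin pins to 28), 0.12 kg. Origin: centre of its underside; x along the 64 mm, y across the 50 mm, z up. Lies flat at first. Grip the case across its 34 mm; the flange stands out 8 mm all round, so fingertips can bear on it. Either end may go uphill
- seat (a point): centre of the nest's sloped flat seat face (aluminium plate 92 x 76 mm, clamped, does not give). z: outward normal; x: uphill along the slope; y: level, to the left for one who looks uphill. The face leans to the robot's left, 0.26 to 0.61 rad from level. The module belongs here, its origin on this point, its length along x
- probe_low_left (a joint): spring probe with 6 mm round brass tip standing 5 mm out of the seat face at seat x -25, y +18 mm. Value: travel in m, 0 standing out, 0.005 tip level with the face (module flush there), limit 0.006. Each pushes back 0.75 N at 0, 2 N at 0.005: 8 N press all four home
- probe_low_right (a joint): the same for the probe at seat x -25, y -18 mm
- probe_high_left (a joint): the same for the probe at seat x +25, y +18 mm
- probe_high_right (a joint): the same for the probe at seat x +25, y -18 mm
- nest: the fixed test nest: foot plate 112 x 100 x 8 mm, two cheeks with clamp knobs (127 mm over them), the tilted seat plate between. Origin: centre under the foot; x to the uphill side. Eight domed dowels, 6 mm across, 5 mm high, round the seat leave 69 x 55 mm for the flange (2.5 mm each side): axes at seat x +-20, y +-30.5 and x +-37.5, y +-14 mm
- pallet_a: the supply pallet, a black flat plate 172 x 192 mm with a low rim, fixed in a carrier. Origin: centre of its underside; its deck, on which the modules lie, is 6 mm above that, the rim 12 mm
- long_module: the longer power module, to be left alone: same make, flange 88 x 50 x 5 mm, case 72 x 34 x 18 mm, 0.17 kg. Lies flat on the supply pallet beside the shorter one. Origin: centre of its underside, x along its length
- plug_board_1: small plug-in board with upright pins, 12 x 48 x 22 mm, lying on the supply pallet, to be left alone. Origin: centre of its underside, y along its length
- plug_board_2: the other small plug-in board, the same

How it is judged:
By the outcome, as a careful person would: the job done as asked, in the order asked, and still so for the second after the job is handed in, while the arm keeps its last pose, push and grip.
It also fails if it takes over 45 s, if anything falls off the work surface, if the arm or the gripper's body presses on something with over 40 N, if the wrist force passes 120 N, or if a joint passes its speed limit or range.

## Robot

A 7-joint arm with a two-finger parallel gripper is mounted at the origin on a cart in front of the work surface, level with it; the furniture and walls round the work are solid. World frame = base frame: x ahead of the robot, y to its left, z up, the work surface at z = 0. Lengths are in m, angles in rad, forces in N, time in s.
With the tool pointing down it reaches from about 0.4 to 0.925 m from the base axis. Payload 4.1 kg.
Tool frame: the origin (TCP) lies between the finger pads, 19 mm behind the fingertips; this is the grasp point; z points along the fingers, y is the direction in which the jaws open and shut (so a half turn about z gives the same grasp; the last joint's range is limited). The gripper opens to 85 mm and grips with 20 to 120 N. Pads are 22 mm wide; open, the fingers measure 114 mm over their backs; the gripper's body (76 mm by 85 mm) begins 54 mm behind the grasp point. The pads swing forward as they close: fully open they stand 13 mm farther back than shut.
Start: joints at [1.147, 0.398, 0.045, 1.537, -0.019, 1.207, -0.051], TCP at [0.207, -0.616, 0.25] pointing down, gripper open.
Joint ranges: [-2.82, 2.82], [-0.49, 2.23], [-1.37, 1.46], [0, 2.46], [-1.36, 4.5], [0.23, 2], [-2.94, 2.94]. Speed limits (rad/s): [2.57, 2.57, 3.14, 3.14, 3.14, 3.14, 3.14].

## Interface

Orientations are given as a unit quaternion [x, y, z, w].
In Python, from rig import ctrl, optics, job gives the robot as it stands. The module is installed in compiled form; this text tells all that it offers.
- The arm moves only by the tool carry_out, never from a script. Its argument "increments" is a list of rows, each a list of 7 numbers: the shift along the tool's x, y, z in mm, then the turn, a rotation vector about the tool's x, y, z in rad, then the gripper command: -1 is shut, 1 is fully open, values between are in proportion. A call has exactly 5 rows; each row shifts and turns the commanded pose from where the row before left it, along the tool's axes as they then stand; what a row does not reach is not made up. A row lasts 1/10 s, in which the tool goes at most 50 mm and 8.59 degrees, less where a joint would pass 70% of its speed; a pose out of reach is approached as far as the arm can. A call with a gripper value outside its range is refused whole. The fingers move at their own pace and stop on an object; "force" is the grip in N (left out, the last holds). Time passes only in rows, so rows that do not move let the fingers close, or fill a call up. It gives the time, the measured TCP pose, the force and the opening at its end, in the units of the state.
- ctrl.sense(): the state, without advancing time (a new reading comes with each control period).
- optics.capture(name): name is "scene" or "top"; returns a dict with "color" (384x512x3 uint8, red, green, blue), "fx", "fy", "cx", "cy" (pixels), "R" (3x3) and "t" (3): a world point X has camera coordinates R X + t. Camera axes: x right, y down, z forward; pixel columns grow to the right and rows downward; lengths in m; the calibration is good to about 2 mm. A picture is of the moment at which its call begins. There is no depth.
- job.sign_off(): hands the job in, once; it reports no verdict.
The state is a dict: "clock": time; "joints": joint angles; "qvel": joint speeds; "joint_torque": joint torques, N m; "eef_pos": TCP position; "orientation": TCP orientation; "contact_force": force on the tool from outside, world axes, zero at the start; "ft_torque": the same for the moment, N m; "finger_gap": opening from 0.0 (shut) to 1.0 (fully open).
Only numpy, scipy, OpenCV 4.12 (cv2) and the standard library are available. Lean on these libraries where they do the work, as an engineer would, in place of code of your own. Each camera call takes 0.05 s, during which the arm holds its last target.

## Working session

There is one attempt and no reset: what is moved stays moved. The work goes in short steps, Python scripts to look and compute and a tool call to move; the robot and the scene stay as the last step left them, time stands still between calls to the robot, and variables do not carry over. Pictures are saved under pics/ and viewed, and the job is handed in when it is done.

Besides the shell and the picture viewer there is one more tool, called after "Call:" by a JSON object that holds its "op" and its "data". carry_out: Moves the arm, as the interface text tells. Its arguments: {"type":"object","properties":{"increments":{"type":"array"},"force":{"type":"number"}},"required":["increments"]}

```bash
mkdir -p pics; cat > shot.py <<'E'
from rig import ctrl, optics, job
import cv2,sys,pickle
def shot(n,tag):
    c=optics.capture(n); cv2.imwrite(f'pics/{tag}_{n}.png',cv2.resize(c['color'][:,:,::-1],(800,600),interpolation=cv2.INTER_CUBIC)); pickle.dump(c,open(f'{tag}_{n}.pkl','wb')); return c
E
python3 - <<'E'
from shot import *
print(ctrl.sense())
for n in('scene','top'):
    c=shot(n,'a'); print(n,c['fx'],c['fy'],c['cx'],c['cy'],c['R'],c['t'])
E
```

```text
{'clock': 0.0, 'joints': array([ 1.14699907,  0.3991943 ,  0.04503276,  1.53789352, -0.01871249,
        1.20688904, -0.05073558]), 'qvel': array([-0.0023569 ,  0.00161697, -0.00039495, -0.00099296, -0.00105   ,
        0.00162411,  0.00011359]), 'joint_torque': array([-5.98047918e-04, -4.75122678e+01,  1.36441927e+00, -2.54223150e+01,
        1.16548364e-02,  9.49299254e-03, -1.95348360e-05]), 'eef_pos': array([ 0.20726034, -0.61543561,  0.2489559 ]), 'orientation': array([ 9.86835935e-01,  1.61721597e-01, -2.19462798e-04, -9.56433483e-04]), 'contact_force': array([ 0.03486198, -1.03983205, -0.62828962]), 'ft_torque': array([-0.00964606, -0.00193516,  0.01709209]), 'finger_gap': 0.9990933122474236}
scene 475.34501566946705 475.34501566946705 259.22194231655817 197.8517113641886 [[-0.47370052 -0.88048386  0.0188678 ]
 [-0.39863061  0.19526127 -0.89608408]
 [ 0.78530342 -0.43199678 -0.44348318]] [0.27252004 0.28592738 0.7330791 ]
top 454.16804075931 454.16804075931 255.49074056262833 193.66784641806464 [[-0.00703812 -0.99993612 -0.00884392]
 [-0.98700495  0.0083664  -0.16047187]
 [ 0.16053562  0.00759957 -0.98700079]] [0.07337163 0.49464048 1.24836596]
```

View pics/a_scene.png

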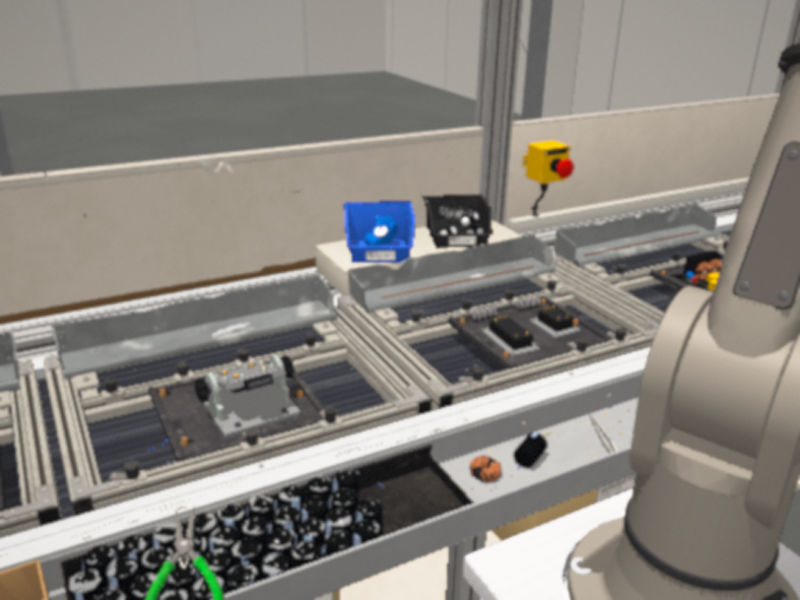

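View pics/a_top.png

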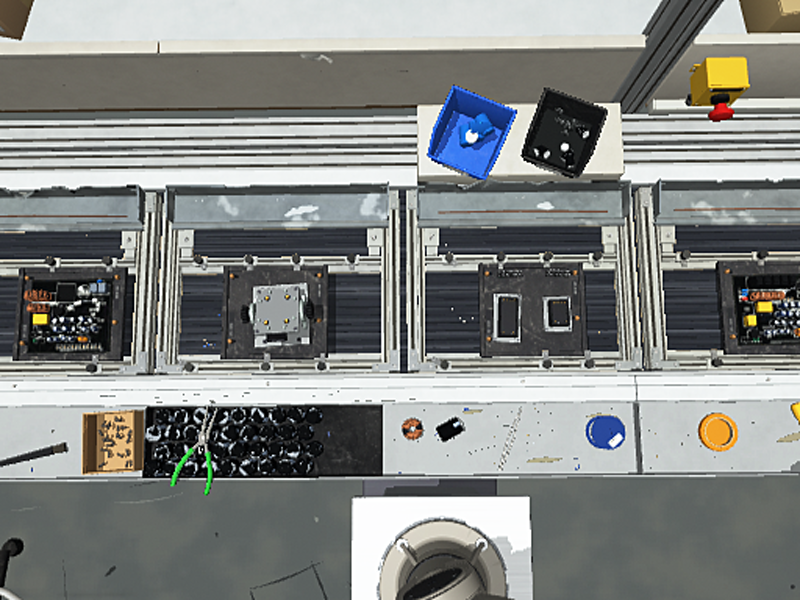

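The top view shows the pallet at about (530,310), with the short module at (558,313) and the long one at (507,317). The nest is at about (280,310). I'll zoom in on each.

```bash
python3 - <<'E'
import pickle,cv2,numpy as np
T=pickle.load(open('a_top.pkl','rb'))['color'][:,:,::-1];S=pickle.load(open('a_scene.pkl','rb'))['color'][:,:,::-1]
def z(im,x0,y0,w,h,n):
    cv2.imwrite('pics/'+n,cv2.resize(im[y0:y0+h,x0:x0+w],(w*10,h*10),interpolation=cv2.INTER_CUBIC))
z(T,304,164,76,60,'z1.png'); z(T,140,164,76,60,'z2.png'); z(S,285,185,80,60,'z3.png'); z(S,120,215,80,60,'z4.png')
E
```

```text
(no output)
```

View pics/z1.png

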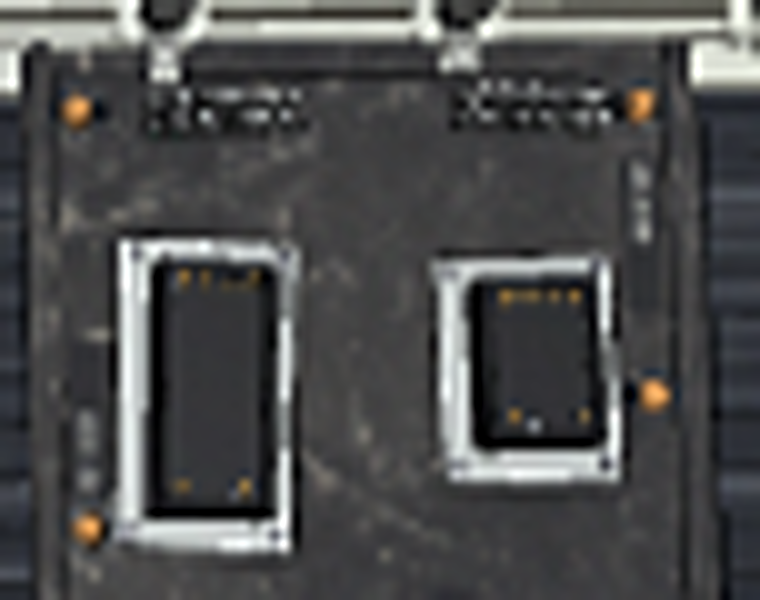

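View pics/z2.png

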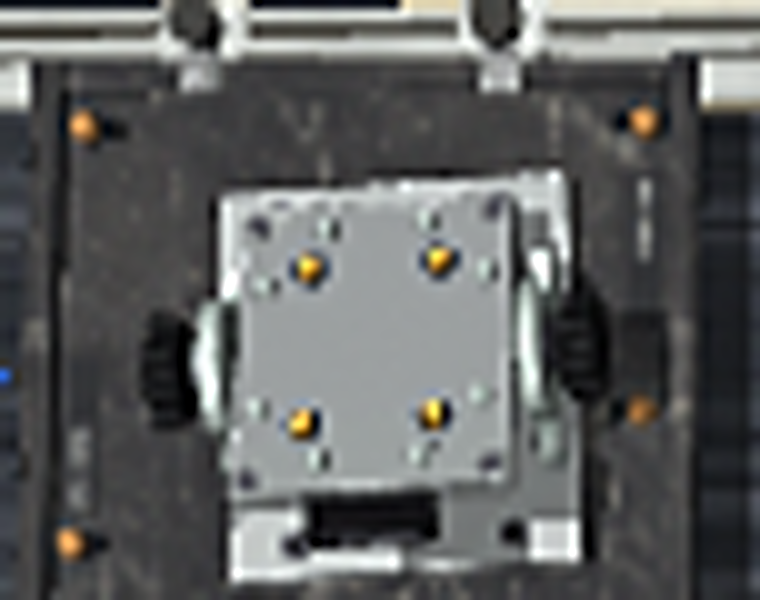

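View pics/z3.png

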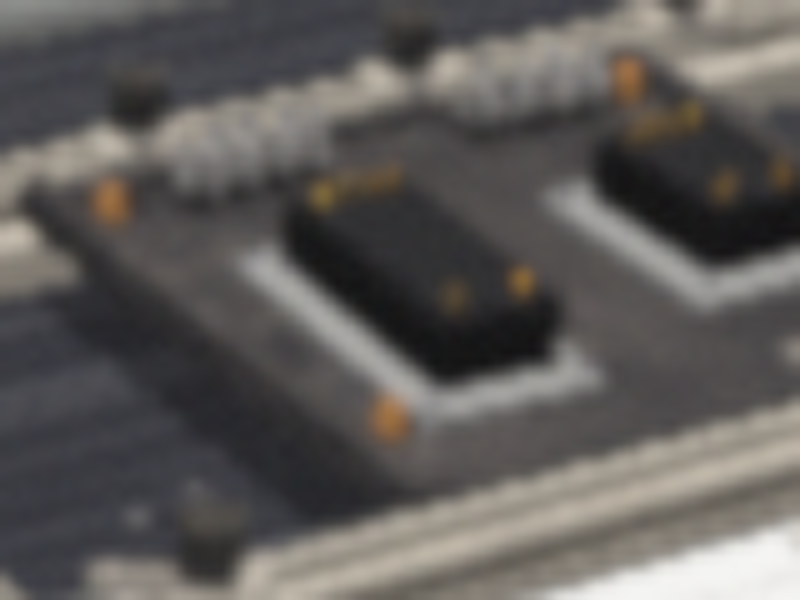

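View pics/z4.png

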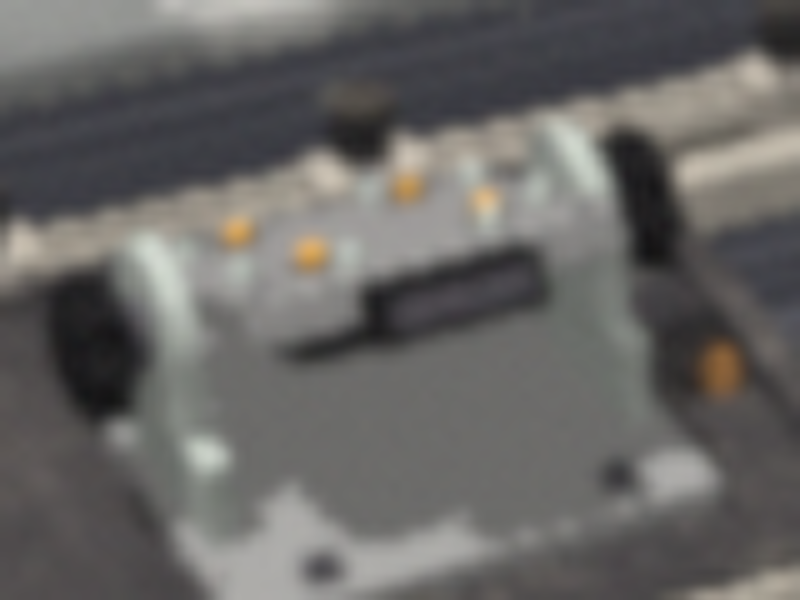

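```bash
cat > geo.py <<'E'
import pickle,numpy as np
from scipy.optimize import least_squares
C={n:pickle.load(open(f'a_{n}.pkl','rb')) for n in('top','scene')}
def proj(c,X):
    q=X@c['R'].T+c['t']; return np.c_[c['fx']*q[:,0]/q[:,2]+c['cx'],c['fy']*q[:,1]/q[:,2]+c['cy']]
def px(p,x0,y0): return (np.array(p,float)+.5)/10-.5+[x0,y0]
def tri(a,b):
    return least_squares(lambda X:np.r_[proj(C['top'],X[None])[0]-a,proj(C['scene'],X[None])[0]-b],[.6,0,.05])
E
python3 - <<'E'
from geo import *
t=px([(310,267),(440,260),(303,422),(432,412)],140,164)
s=px([(240,232),(407,188),(310,254),(485,198)],120,215)
P=[]
for n,a,b in zip(['TL','TR','BL','BR'],t,s):
    r=tri(a,b);P.append(r.x);print(n,r.x.round(4),r.fun.round(2))
P=np.array(P)
for i,j in((0,1),(2,3),(0,2),(1,3),(0,3),(1,2)):print(i,j,np.linalg.norm(P[i]-P[j]),P[j]-P[i])
# module pins / corners: long module and short
for name,a,b in [('L near-left fl corner',(115,540),(425,418)),('L near-right',(292,548),(605,378)),('L far-left',(120,240),(245,262)),('S near-left',(450,480),(710,303)),('S far-left',(435,262),(550,198)),
 ('pal dowel FL',(77,110),(112,200)),('FR',(641,105),(630,78)),('NL',(88,528),(390,418))]:
    r=tri(px(a,304,164),px(b,285,185));print(name,r.x.round(4),r.fun.round(2))
for name,a,b in [('nest NR dowel',(642,410),(720,370)),('foot near-left',(232,580),(230,600)),('foot near right',(582,558),(715,485))]:
    r=tri(px(a,140,164),px(b,120,215));print(name,r.x.round(4),r.fun.round(2))
E
```

```text
TL [0.5022 0.3062 0.072 ] [-0.48 -0.2   0.37  0.07]
TR [0.5041 0.2705 0.0719] [-0.6  -0.27  0.48  0.08]
BL [0.4564 0.3037 0.0911] [-0.62 -0.27  0.47  0.09]
BR [0.4584 0.2679 0.0932] [-0.47 -0.22  0.37  0.06]
0 1 0.03576258160537995 [ 0.00187519 -0.03571319 -0.00011759]
2 3 0.03590803650204271 [ 0.00202437 -0.03579193  0.00205597]
0 2 0.04972163592771088 [-0.04582727 -0.00249581  0.01912782]
1 3 0.05046647323039357 [-0.04567809 -0.00257455  0.02130138]
0 3 0.06191443877326995 [-0.0438029  -0.03828774  0.02118379]
1 2 0.061231566779896204 [-0.04770246  0.03321738  0.01924541]
L near-left fl corner [ 0.4269 -0.0974  0.0347] [-0.22 -0.16  0.22  0.01]
L near-right [ 0.4243 -0.1473  0.0341] [-0.24 -0.18  0.25  0.01]
L far-left [ 0.5119 -0.1029  0.0338] [ 0.31  0.22 -0.33 -0.02]
S near-left [ 0.443  -0.1929  0.0341] [-0.11 -0.09  0.12  0.  ]
S far-left [ 0.5053 -0.1914  0.0343] [-0. -0.  0.  0.]
pal dowel FL [ 0.5503 -0.09    0.0359] [-0.17 -0.11  0.18  0.01]
FR [ 0.5503 -0.2515  0.0357] [-0.08 -0.06  0.09  0.  ]
NL [ 0.4303 -0.0899  0.0348] [-0.2  -0.15  0.2   0.01]
nest NR dowel [0.4668 0.2183 0.034 ] [-0.48 -0.24  0.39  0.06]
foot near-left [0.419  0.3338 0.0432] [-1.16 -0.5   0.83  0.15]
foot near right [0.4248 0.2351 0.0359] [-0.69 -0.34  0.54  0.08]
```

```bash
python3 - <<'E'
import pickle,cv2,numpy as np
S=pickle.load(open('a_scene.pkl','rb'))['color'][:,:,::-1]
x0,y0,w,h=330,185,60,45
cv2.imwrite('pics/z5.png',cv2.resize(S[y0:y0+h,x0:x0+w],(w*10,h*10),interpolation=cv2.INTER_CUBIC))
E
```

```text
(no output)
```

View pics/z5.png

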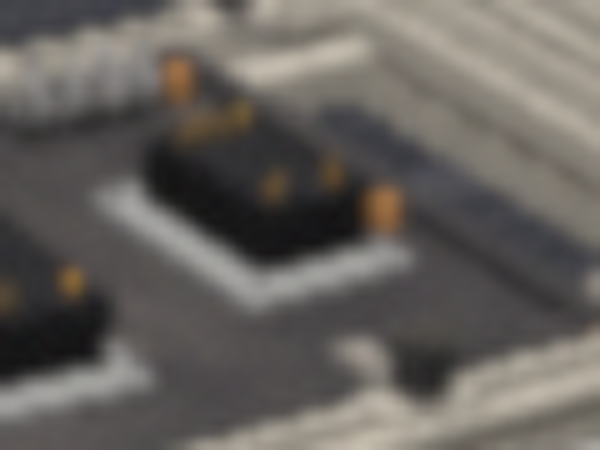

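```bash
cat > fit.py <<'E'
from geo import *
from scipy.spatial.transform import Rotation as Ro
# module: x along length. choose x -> world +x (far)
def fitmod(L=.064):
    t=px([(435,262),(610,258),(622,480),(450,482)],304,164)  # FL FR NR NL
    tm=np.array([[L/2,.025,.004],[L/2,-.025,.004],[-L/2,-.025,.004],[-L/2,.025,.004]])
    s=px([(97,197),(256,300),(412,253)],330,185); sm=tm[[0,3,2]].copy(); sm[:,2]=.003
    # case top corners in top view
    def f(p):
        R=Ro.from_rotvec([0,0,p[3]]).as_matrix()
        return np.r_[(proj(C['top'],tm@R.T+p[:3])-t).ravel(),(proj(C['scene'],sm@R.T+p[:3])-s).ravel()]
    return least_squares(f,[.47,-.217,.03,0])
def fitseat():
    t=px([(310,267),(440,260),(303,422),(432,412)],140,164)
    s=px([(240,232),(407,188),(310,254),(485,198)],120,215)
    m=np.array([[-.025,-.018,.0042],[-.025,.018,.0042],[.025,-.018,.0042],[.025,.018,.0042]])
    td=px([(262,286),(487,268),(258,408),(479,393),(329,228),(428,218),(318,458),(422,452)],140,164)
    d=np.array([[-20,-30.5,4],[-20,30.5,4],[20,-30.5,4],[20,30.5,4],[-37.5,-14,4],[-37.5,14,4],[37.5,-14,4],[37.5,14,4]])/1000.
    R0=np.array([[-1,0,0],[0,-1,0],[0,0,1.]]).T
    def f(p):
        R=Ro.from_euler('ZYX',p[3:]).as_matrix()@R0   # seat axes
        # residual roll (level y) forced ~0
        return np.r_[(proj(C['top'],m@R.T+p[:3])-t).ravel(),(proj(C['scene'],m@R.T+p[:3])-s).ravel(),.7*(proj(C['top'],d@R.T+p[:3])-td).ravel(),p[5]*100]
    return least_squares(f,[.48,.287,.08,0,.4,0])
if __name__=='__main__':
    r=fitmod();print(r.x.round(4),r.fun.reshape(-1,2).round(2).tolist())
    r=fitseat();print(r.x.round(4),r.fun[:-1].reshape(-1,2).round(2).tolist())
E
python3 fit.py
```

```text
[ 0.4741 -0.2158  0.0327  0.0112] [[-0.19, -0.34], [-0.09, -0.28], [-0.0, -0.13], [-0.54, 0.01], [-0.09, -0.4], [0.32, 0.08], [0.7, 0.4]]
[ 0.4788  0.2865  0.0779  0.0616  0.4123 -0.0007] [[-0.37, -0.18], [-0.43, -0.38], [-0.45, -0.33], [-0.13, -0.26], [0.5, 0.17], [0.65, 0.03], [0.71, -0.27], [0.71, 0.54], [-0.09, -0.16], [-0.46, 0.03], [-0.31, -0.1], [-0.13, -0.14], [-0.44, -0.05], [-0.37, 0.16], [-0.46, -0.04], [-0.5, -0.12]]
```

Call:
{"op": "carry_out", "data": {"increments": [[38,-29.3,0,0,0,0,0.1],[38,-29.3,0,0,0,0,0.1],[38,-29.3,0,0,0,0,0.1],[38,-29.3,0,0,0,0,0.1],[38,-29.3,0,0,0,0,0.1]]}}

```text
clock: 0.6
eef_pos: [0.3414, -0.4146, 0.2497]
orientation: [0.987, 0.162, -0.0, -0.0]
contact_force: [0.1, -0.7, 0.1]
finger_gap: 0.55
```

Call:
{"op": "carry_out", "data": {"increments": [[38,-29.3,0,0,0,0,0.1],[38,-29.3,0,0,0,0,0.1],[38,-29.3,0,0,0,0,0.1],[38,-29.3,0,0,0,0,0.1],[38,-29.3,0,0,0,0,0.1]]}}

```text
clock: 1.1
eef_pos: [0.4745, -0.2153, 0.2498]
orientation: [0.987, 0.162, -0.0, 0.0]
contact_force: [0.5, -0.3, 0.8]
finger_gap: 0.552
```

Call:
{"op": "carry_out", "data": {"increments": [[0,0,0,0,0,0.105,0.1],[0,0,0,0,0,0.105,0.1],[0,0,0,0,0,0.104,0.1],[0,0,0,0,0,0,0.1],[0,0,0,0,0,0,0.1]]}}

```text
clock: 1.6
eef_pos: [0.4738, -0.217, 0.2497]
orientation: [1.0, 0.006, -0.0, -0.0]
contact_force: [0.5, 0.5, -0.3]
finger_gap: 0.548
```

```bash
cat > delta.py <<'E'
import numpy as np
from rig import ctrl
from scipy.spatial.transform import Rotation as Ro
def delta(pos,R):
    s=ctrl.sense(); R0=Ro.from_quat(s['orientation']).as_matrix(); p0=s['eef_pos']
    print('t',s['clock'],'p',p0.round(4),'gap',round(s['finger_gap'],3),'F',s['contact_force'].round(1),'j',s['joints'].round(2))
    print('axes x',R0[:,0].round(3),'y',R0[:,1].round(3),'z',R0[:,2].round(3))
    print('d tool mm',(R0.T@(np.array(pos)-p0)*1000).round(1),'rotvec',Ro.from_matrix(R0.T@R).as_rotvec().round(4))
def down(yaw):
    x=np.array([np.cos(yaw),np.sin(yaw),0]);z=np.array([0,0,-1.]);return np.c_[x,np.cross(z,x),z]
E
python3 - <<'E'
from delta import *
delta([.4741,-.2158,.057],down(.0112))
from shot import *
shot('top','b');shot('scene','b')
E
```

```text
t 1.6 p [ 0.4738 -0.217   0.2497] gap 0.548 F [ 0.5  0.5 -0.3] j [ 0.53  0.17 -0.21  1.84  0.04  1.14 -1.25]
axes x [ 1.     0.013 -0.001] y [ 0.013 -1.    -0.   ] z [-0.001  0.    -1.   ]
d tool mm [  0.4  -1.2 192.7] rotvec [-0.0001  0.0005  0.0017]
```

Call:
{"op": "carry_out", "data": {"increments": [[0,-0.6,35,0,0,0,0.1],[0,-0.6,35,0,0,0,0.1],[0,0,35,0,0,0,0.1],[0,0,35,0,0,0,0.1],[0,0,15,0,0,0,0.1]]}}

```text
clock: 2.2
eef_pos: [0.4718, -0.2152, 0.0918]
orientation: [1.0, 0.006, -0.002, -0.001]
contact_force: [-0.5, -0.1, -0.1]
finger_gap: 0.55
```

```bash
python3 - <<'E'
from delta import *
delta([.4741,-.2158,.057],down(.0112))
from shot import *
import numpy as np
a=shot('top','c')['color'][:,:,::-1];b=shot('scene','c')['color'][:,:,::-1]
A=cv2.resize(a[160:235,300:380],(640,600),interpolation=cv2.INTER_CUBIC)
cv2.imwrite('pics/c1.png',A);cv2.imwrite('pics/c2.png',cv2.resize(b[140:240,300:420],(720,600),interpolation=cv2.INTER_CUBIC))
E
```

```text
t 2.2 p [ 0.4718 -0.2152  0.0918] gap 0.55 F [-0.5 -0.1 -0.1] j [ 0.51  0.36 -0.2   2.    0.1   0.8  -1.3 ]
axes x [ 1.     0.012 -0.005] y [ 0.012 -1.    -0.002] z [-0.005  0.002 -1.   ]
d tool mm [ 2.4  0.7 34.8] rotvec [-0.0021  0.0049  0.0007]
```

View pics/c1.png

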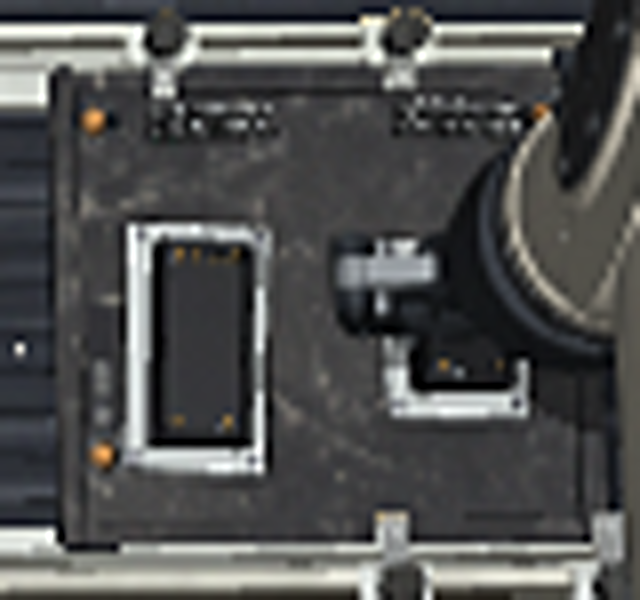

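View pics/c2.png

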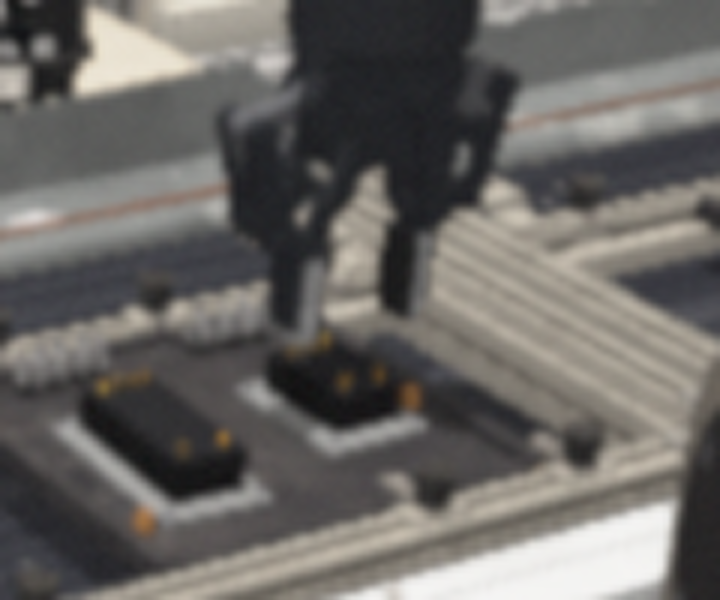

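Call:
{"op": "carry_out", "data": {"increments": [[1,0.3,10,0,0.002,0,0.0],[1,0.3,8,0,0.002,0,-0.04],[0,0,6,0,0,0,-0.04],[0,0,3,0,0,0,-0.04],[0,0,0,0,0,0,-0.04]]}}

```text
clock: 2.8
eef_pos: [0.476, -0.2164, 0.0678]
orientation: [1.0, 0.005, 0.002, -0.0]
contact_force: [0.6, -0.1, 0.7]
finger_gap: 0.477
```

```bash
python3 - <<'E'
from delta import *
delta([.4741,-.2158,.057],down(.0112))
from shot import *
b=shot('scene','d')['color'][:,:,::-1]
cv2.imwrite('pics/d2.png',cv2.resize(b[165:225,320:400],(800,600),interpolation=cv2.INTER_CUBIC))
E
```

```text
t 2.8 p [ 0.476  -0.2164  0.0678] gap 0.477 F [ 0.6 -0.1  0.7] j [ 0.51  0.4  -0.19  2.01  0.11  0.74 -1.31]
axes x [1.    0.011 0.004] y [ 0.011 -1.    -0.   ] z [ 0.004  0.    -1.   ]
d tool mm [-1.9 -0.6 10.8] rotvec [-0.     -0.0037 -0.0002]
```

View pics/d2.png

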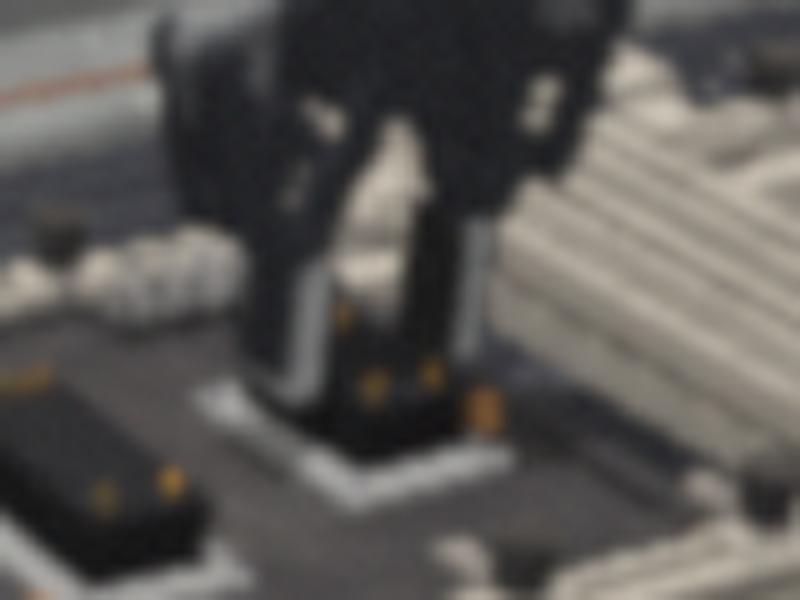

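Call:
{"op": "carry_out", "data": {"increments": [[-1.5,0,3,0,-0.003,0,-0.06],[0,0,2,0,0,0,-0.06],[0,0,1,0,0,0,-0.06],[0,0,0,0,0,0,-0.06],[0,0,0,0,0,0,-0.06]]}}

```text
clock: 3.35
eef_pos: [0.4747, -0.2165, 0.062]
orientation: [1.0, 0.005, 0.001, 0.0]
contact_force: [0.1, 0.4, -0.0]
finger_gap: 0.472
```

Call:
{"op": "carry_out", "data": {"increments": [[0,0,1,0,0,0,-0.06],[0,0,1,0,0,0,-0.06],[0,0,0,0,0,0,-0.06],[0,0,0,0,0,0,-0.06],[0,0,0,0,0,0,-0.06]]}}

```text
clock: 3.85
eef_pos: [0.4746, -0.2165, 0.06]
orientation: [1.0, 0.005, 0.001, 0.0]
contact_force: [-0.2, 1.2, 0.4]
finger_gap: 0.47
```

Call:
{"op": "carry_out", "data": {"increments": [[0,0,1,0,0,0,-0.06],[0,0,0,0,0,0,-0.06],[0,0,1,0,0,0,-0.06],[0,0,0,0,0,0,-0.06],[0,0,0,0,0,0,-0.06]]}}

```text
clock: 4.35
eef_pos: [0.4746, -0.2165, 0.058]
orientation: [1.0, 0.005, 0.0, 0.0]
contact_force: [0.2, -0.1, -0.7]
finger_gap: 0.469
```

```bash
python3 - <<'E'
from delta import *
delta([.4741,-.2158,.057],down(.0112))
from shot import *
b=shot('scene','e')['color'][:,:,::-1]
cv2.imwrite('pics/e2.png',cv2.resize(b[165:225,320:400],(800,600),interpolation=cv2.INTER_CUBIC))
E
```

```text
t 4.35 p [ 0.4746 -0.2165  0.058 ] gap 0.469 F [ 0.2 -0.1 -0.7] j [ 0.5   0.41 -0.19  2.02  0.11  0.73 -1.32]
axes x [1.    0.011 0.001] y [ 0.011 -1.     0.   ] z [ 0.001 -0.    -1.   ]
d tool mm [-0.5 -0.7  0.9] rotvec [ 0.0001 -0.0009 -0.0003]
```

View pics/e2.png

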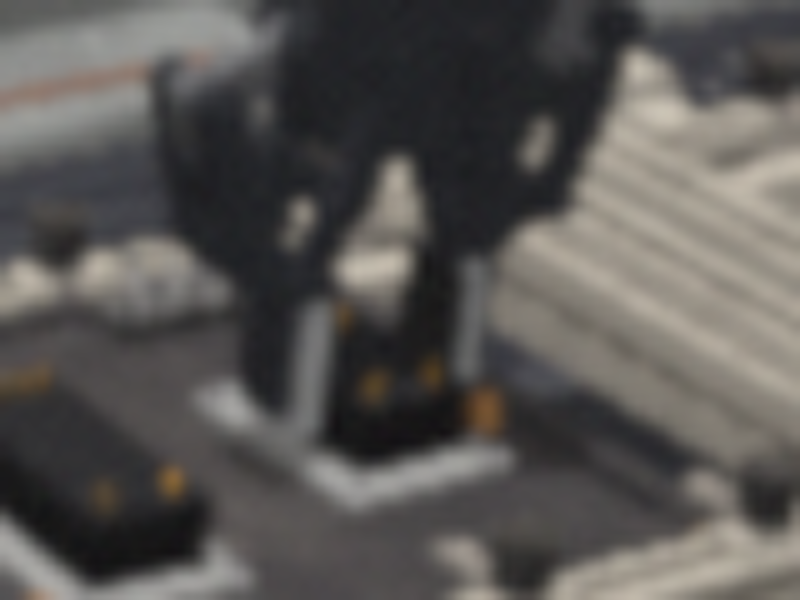

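Call:
{"op": "carry_out", "data": {"increments": [[0,0,0.7,0,0,0,-0.06],[0,0,0,0,0,0,-0.06],[0,0,0.7,0,0,0,-0.06],[0,0,0,0,0,0,-0.06],[0,0,0,0,0,0,-0.06]]}}

```text
clock: 4.9
eef_pos: [0.4746, -0.2165, 0.0566]
orientation: [1.0, 0.005, 0.0, 0.0]
contact_force: [0.0, 0.1, -0.2]
finger_gap: 0.473
```

Call:
{"op": "carry_out", "data": {"increments": [[0,0,0.7,0,0,0,-0.06],[0,0,0,0,0,0,-0.06],[0,0,0,0,0,0,-0.06],[0,0,0,0,0,0,-0.06],[0,0,0,0,0,0,-0.06]]}}

```text
clock: 5.4
eef_pos: [0.4747, -0.2165, 0.0559]
orientation: [1.0, 0.005, 0.001, 0.0]
contact_force: [0.1, -0.8, 0.0]
finger_gap: 0.47
```

Call:
{"op": "carry_out", "data": {"increments": [[0,0,0.7,0,0,0,-0.06],[0,0,0,0,0,0,-0.06],[0,0,0.7,0,0,0,-0.06],[0,0,0,0,0,0,-0.06],[0,0,0,0,0,0,-0.06]]}}

```text
clock: 5.9
eef_pos: [0.4746, -0.2165, 0.0545]
orientation: [1.0, 0.005, 0.0, 0.0]
contact_force: [-0.1, 0.6, 0.1]
finger_gap: 0.471
```

Call:
{"op": "carry_out", "data": {"increments": [[0,0,0.7,0,0,0,-0.06],[0,0,0,0,0,0,-0.06],[0,0,0,0,0,0,-0.06],[0,0,0,0,0,0,-0.06],[0,0,0,0,0,0,-0.06]]}}

```text
clock: 6.4
eef_pos: [0.4746, -0.2165, 0.0538]
orientation: [1.0, 0.005, 0.001, 0.0]
contact_force: [0.3, 0.8, 0.3]
finger_gap: 0.469
```

Call:
{"op": "carry_out", "data": {"increments": [[0,0,0.7,0,0,0,-0.06],[0,0,0,0,0,0,-0.06],[0,0,0,0,0,0,-0.06],[0,0,0,0,0,0,-0.06],[0,0,0,0,0,0,-0.06]]}}

```text
clock: 6.9
eef_pos: [0.4748, -0.2165, 0.0533]
orientation: [1.0, 0.005, 0.001, 0.0]
contact_force: [-0.9, 0.2, 3.7]
finger_gap: 0.472
```

Call:
{"op": "carry_out", "data": {"increments": [[0,0,0.7,0,0,0,-0.06],[0,0,0,0,0,0,-0.06],[0,0,0,0,0,0,-0.06],[0,0,0,0,0,0,-0.06],[0,0,0,0,0,0,-0.06]]}}

```text
clock: 7.4
eef_pos: [0.4748, -0.2165, 0.0532]
orientation: [1.0, 0.005, 0.001, 0.0]
contact_force: [-2.3, 0.8, 9.4]
finger_gap: 0.477
```

```bash
python3 - <<'E'
from shot import *
b=shot('scene','f')['color'][:,:,::-1]
cv2.imwrite('pics/f2.png',cv2.resize(b[165:225,320:400],(800,600),interpolation=cv2.INTER_CUBIC))
E
```

```text
(no output)
```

View pics/f2.png

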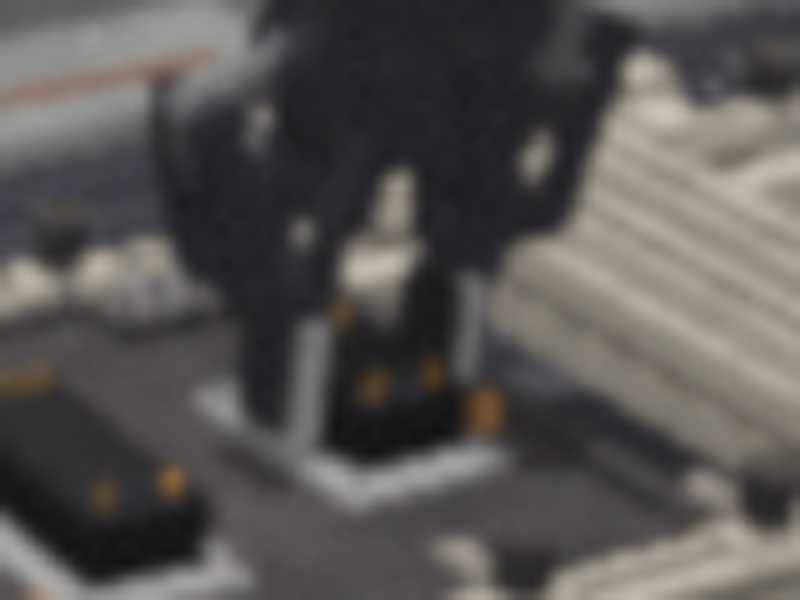

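Call:
{"op": "carry_out", "data": {"increments": [[0,0,-2,0,0,0,-0.06],[0,0,0,0,0,0,-0.3],[0,0,0,0,0,0,-1],[0,0,0,0,0,0,-1],[0,0,0,0,0,0,-1]], "force": 60}}

```text
clock: 7.95
eef_pos: [0.475, -0.2166, 0.0549]
orientation: [1.0, 0.005, 0.001, 0.0]
contact_force: [-0.7, 0.3, 5.9]
finger_gap: 0.385
```

Call:
{"op": "carry_out", "data": {"increments": [[0,0,0,0,0,0,-1],[0,0,0,0,0,0,-1],[0,0,0,0,0,0,-1],[0,0,0,0,0,0,-1],[0,0,0,0,0,0,-1]]}}

```text
clock: 8.45
eef_pos: [0.475, -0.2166, 0.0549]
orientation: [1.0, 0.005, 0.001, 0.0]
contact_force: [-1.4, -1.2, 5.6]
finger_gap: 0.383
```

```bash
python3 - <<'E'
from delta import *
delta([.4741,-.2158,.057],down(.0112))
from shot import *
b=shot('scene','g')['color'][:,:,::-1]
cv2.imwrite('pics/g2.png',cv2.resize(b[165:225,320:400],(800,600),interpolation=cv2.INTER_CUBIC))
E
```

```text
t 8.45 p [ 0.475  -0.2166  0.0549] gap 0.383 F [-1.4 -1.2  5.6] j [ 0.5   0.42 -0.19  2.02  0.12  0.72 -1.32]
axes x [1.    0.011 0.002] y [ 0.011 -1.     0.   ] z [ 0.002 -0.    -1.   ]
d tool mm [-0.9 -0.9 -2.1] rotvec [ 0.0005 -0.0017 -0.0004]
```

View pics/g2.png

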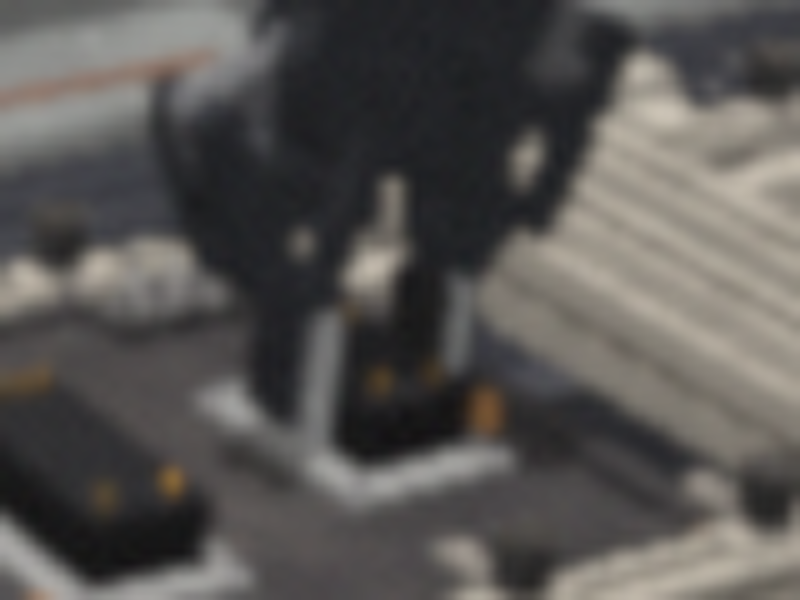

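Call:
{"op": "carry_out", "data": {"increments": [[0,0,-5,0,0,0,-1],[0,0,-15,0,0,0,-1],[0,0,-35,0,0,0,-1],[0,0,-45,0,0,0,-1],[0,0,-45,0,0,0,-1]]}}

```text
clock: 9.0
eef_pos: [0.4735, -0.2161, 0.2001]
orientation: [1.0, 0.006, -0.001, -0.0]
contact_force: [0.8, -1.0, -0.9]
finger_gap: 0.385
```

Call:
{"op": "carry_out", "data": {"increments": [[0,-10,-30,0,0,0,-1],[0,-25,0,0,0,0,-1],[0,-40,0,0,0,0,-1],[2,-45,0,0,0,0,-1],[4,-45,0,0,0,0,-1]]}}

```text
clock: 9.5
eef_pos: [0.4778, -0.0502, 0.2291]
orientation: [1.0, 0.005, 0.0, 0.0]
contact_force: [0.7, -0.4, -1.8]
finger_gap: 0.377
```

Call:
{"op": "carry_out", "data": {"increments": [[5,-45,0,0,0,0,-1],[5,-45,0,0,0,0,-1],[5,-45,0,0,0,0,-1],[5,-45,0,0,0,0,-1],[5,-45,0,0,0,0,-1]]}}

```text
clock: 10.0
eef_pos: [0.5007, 0.1752, 0.229]
orientation: [1.0, 0.005, 0.0, 0.0]
contact_force: [0.4, -1.0, -0.8]
finger_gap: 0.382
```

```bash
cat >> delta.py <<'E'
def seatR(yaw,tilt):
    return Ro.from_euler('ZYX',[yaw,tilt,0]).as_matrix()@np.diag([-1,-1,1.])
def target(S,yaw,tilt,off,mo):
    """TCP pose so module origin (tool coords mo, m) is off (seat frame) from seat point S"""
    R=seatR(yaw,tilt); T=R@np.diag([-1.,1,-1]); return np.array(S)+R@np.array(off)-T@np.array(mo),T
E
python3 - <<'E'
from delta import *
p,T=target([.4788,.2865,.0779],.0616,.4123,[0,0,.08],[-.001,0,.024]);print(p,T)
delta(p,T)
E
```

```text
[0.52131006 0.28912194 0.17278425] [[ 0.91446386  0.06156105 -0.39995762]
 [ 0.05640233 -0.99810332 -0.0246686 ]
 [-0.40071765  0.         -0.9162016 ]]
t 10.0 p [0.5007 0.1752 0.229 ] gap 0.382 F [ 0.4 -1.  -0.8] j [ 0.02  0.23 -0.5   1.84  0.12  1.11 -2.09]
axes x [1.    0.011 0.   ] y [ 0.011 -1.     0.001] z [ 0.    -0.001 -1.   ]
d tool mm [  21.8 -113.7   56.1] rotvec [-0.0098 -0.4126 -0.0504]
```

Call:
{"op": "carry_out", "data": {"increments": [[5,-38,0,0,0,0,-1],[5,-38,0,0,0,0,-1],[5,-38,0,0,0,0,-1],[5,0,0,0,-0.1,-0.012,-1],[0,0,0,0,-0.1,-0.012,-1]]}}

```text
clock: 10.5
eef_pos: [0.5191, 0.2899, 0.2295]
orientation: [0.995, 0.02, -0.101, 0.001]
contact_force: [0.8, -0.7, -1.5]
finger_gap: 0.383
```

Call:
{"op": "carry_out", "data": {"increments": [[0,0,0,0,-0.1,-0.012,-1],[0,0,0,0,-0.1,-0.012,-1],[0,0,0,0,0,0,-1],[0,0,0,0,0,0,-1],[0,0,0,0,0,0,-1]]}}

```text
clock: 11.0
eef_pos: [0.5191, 0.2885, 0.2298]
orientation: [0.98, 0.03, -0.198, 0.001]
contact_force: [0.1, 0.4, -1.2]
finger_gap: 0.382
```

```bash
python3 - <<'E'
from delta import *
p,T=target([.4788,.2865,.0779],.0616,.4123,[0,0,.04],[-.001,0,.024])
delta(p,T)
E
```

```text
t 11.0 p [0.5191 0.2885 0.2298] gap 0.382 F [ 0.1  0.4 -1.2] j [-0.13  0.58 -0.55  1.42  0.06  1.54 -2.17]
axes x [ 0.92   0.058 -0.387] y [ 0.059 -0.998 -0.009] z [-0.387 -0.014 -0.922]
d tool mm [23.6  0.4 91.7] rotvec [-0.0098 -0.0147  0.0011]
```

Fine. I'll move to 40 mm above the seat, aligned, and compare the module with the seat in both cameras.

Call:
{"op": "carry_out", "data": {"increments": [[8,0,25,-0.005,-0.008,0,-1],[8,0,25,-0.005,-0.007,0,-1],[8,0,25,0,0,0,-1],[0,0,16,0,0,0,-1],[0,0,0,0,0,0,-1]]}}

```text
clock: 11.5
eef_pos: [0.5033, 0.287, 0.1353]
orientation: [0.978, 0.031, -0.207, 0.007]
contact_force: [0.6, 0.2, -0.7]
finger_gap: 0.384
```

```bash
python3 - <<'E'
from delta import *
p,T=target([.4788,.2865,.0779],.0616,.4123,[0,0,.04],[-.001,0,.024])
from shot import *
a=shot('top','h')['color'][:,:,::-1];b=shot('scene','h')['color'][:,:,::-1]
delta(p,T)
cv2.imwrite('pics/h1.png',cv2.resize(a[160:235,130:230],(800,600),interpolation=cv2.INTER_CUBIC))
cv2.imwrite('pics/h2.png',cv2.resize(b[190:265,115:215],(800,600),interpolation=cv2.INTER_CUBIC))
E
```

```text
t 11.6 p [0.5058 0.2881 0.1377] gap 0.382 F [-0. -0. -1.] j [-0.14  0.65 -0.54  1.53  0.1   1.39 -2.18]
axes x [ 0.915  0.057 -0.4  ] y [ 0.062 -0.998 -0.001] z [-0.4   -0.024 -0.916]
d tool mm [ 0.2 -0.1  1.6] rotvec [-0.0002 -0.0004  0.0011]
```

View pics/h1.png

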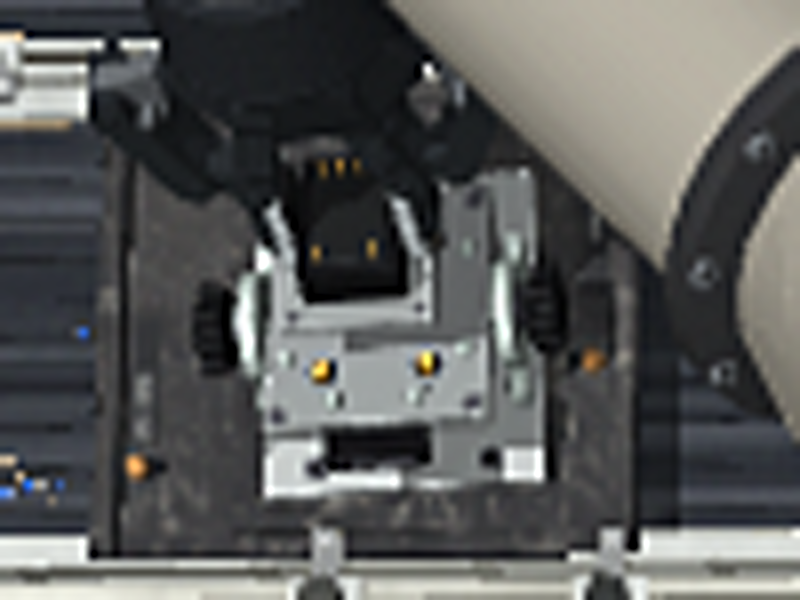

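View pics/h2.png

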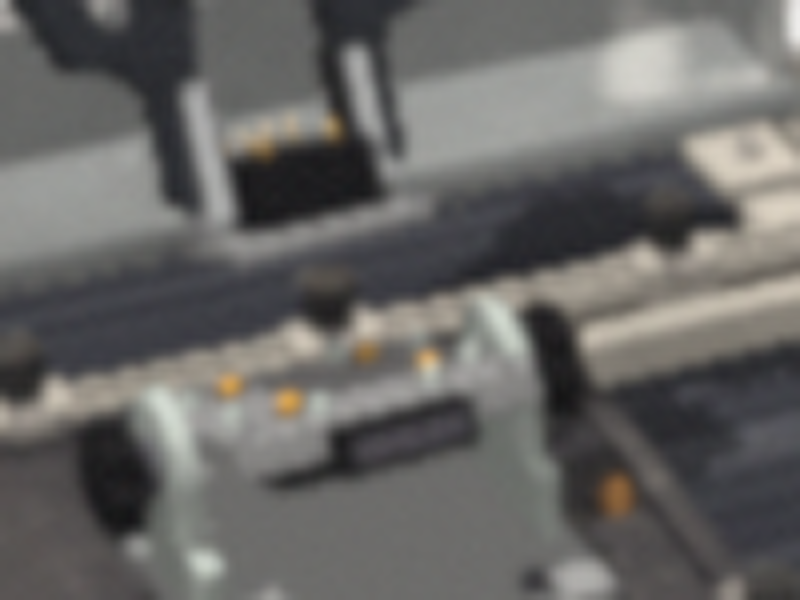

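```bash
cat > cmp.py <<'E'
from geo import *
from delta import *
import sys
s=ctrl.sense();T=Ro.from_quat(s['orientation']).as_matrix();p=s['eef_pos']
def P8(q,x,y): return (np.array(q,float)+.5)/8-.5+[x,y]
# tool coords of module points: module x ->tool x; near end = -x tool ; z tool = 24-h mm ; tool y = -? left(+y world)= -tool y
def pts(mo,l): 
    return np.array([[mo[0]+a/1000,mo[1]+b/1000,mo[2]-h/1000] for a,b,h in l])@T.T+p
mo=np.array([-.001,0,.024])
top=[(-32,-25,4.5),(-32,25,4.5)]; sc=[(-32,-25,1),(-32,25,2)]
to=P8([(273,326),(433,323)],130,160); so=P8([(242,262),(436,205)],115,190)
print('top pred',proj(C['top'],pts(mo,top)).round(2).tolist(),'obs',to.round(2).tolist())
print('sc pred',proj(C['scene'],pts(mo,sc)).round(2).tolist(),'obs',so.round(2).tolist())
def f(m): return np.r_[(proj(C['top'],pts(m,top))-to).ravel(),(proj(C['scene'],pts(m,sc))-so).ravel()]
r=least_squares(f,mo);print('fitted mo',r.x.round(4),r.fun.round(2)); 
E
python3 cmp.py
```

```text
top pred [[163.58, 199.64], [182.55, 198.31]] obs [[163.69, 200.31], [183.69, 199.94]]
sc pred [[144.55, 221.42], [169.09, 214.71]] obs [[144.81, 222.31], [169.06, 215.19]]
fitted mo [-0.003   0.0001  0.0255] [-0.    0.26 -1.03 -0.7   0.24 -0.13  0.56  0.26]
```

Call:
{"op": "carry_out", "data": {"increments": [[1,0,10,0,0,0,-1],[0,0,10,0,0,0,-1],[0,0,5,0,0,0,-1],[0,0,0,0,0,0,-1],[0,0,0,0,0,0,-1]]}}

```text
clock: 12.1
eef_pos: [0.4969, 0.287, 0.113]
orientation: [0.978, 0.03, -0.205, 0.006]
contact_force: [1.0, 0.0, -1.3]
finger_gap: 0.385
```

```bash
python3 - <<'E'
from delta import *
p,T=target([.4788,.2865,.0779],.0616,.4123,[0,0,.0],[-.002,0,.024])
from shot import *
a=shot('top','i')['color'][:,:,::-1];b=shot('scene','i')['color'][:,:,::-1]
delta(p,T)
cv2.imwrite('pics/i1.png',cv2.resize(a[175:230,145:215],(840//1.05.__int__() if 0 else 700,550),interpolation=cv2.INTER_CUBIC))
cv2.imwrite('pics/i2.png',cv2.resize(b[205:260,120:200],(800,550),interpolation=cv2.INTER_CUBIC))
E
```

```text
t 12.2 p [0.4971 0.2872 0.1133] gap 0.384 F [ 0.5 -0.  -1.5] j [-0.14  0.67 -0.53  1.57  0.1   1.34 -2.18]
axes x [ 0.914  0.056 -0.402] y [ 0.061 -0.998 -0.   ] z [-0.401 -0.024 -0.916]
d tool mm [-0.6 -0.5 15.8] rotvec [-0.0005  0.0009  0.    ]
```

View pics/i1.png

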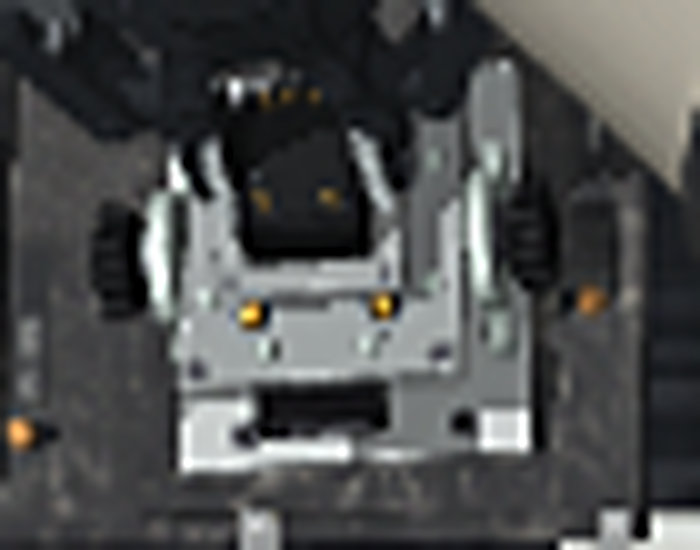

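View pics/i2.png

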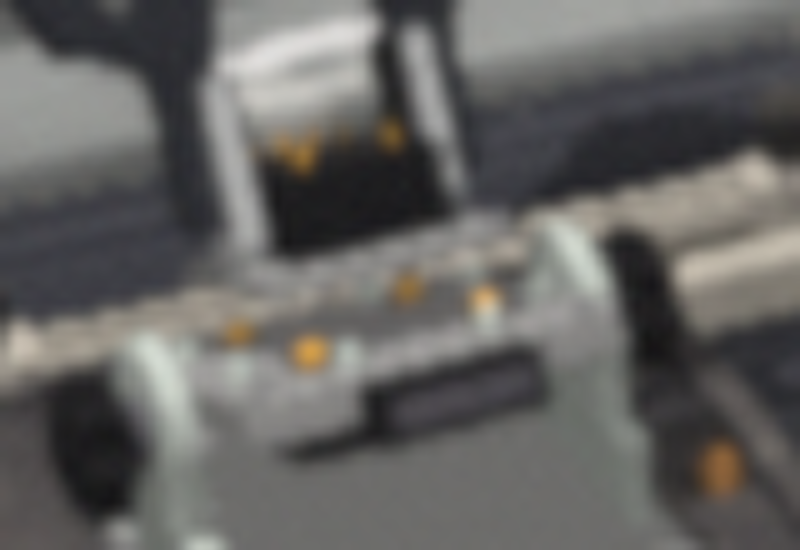

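```bash
cat > cmp2.py <<'E'
from geo import *
from delta import *
s=ctrl.sense();T=Ro.from_quat(s['orientation']).as_matrix();p=s['eef_pos']
mo=np.array([-.002,0,.024])
def pts(mo,l): return np.array([[mo[0]+a/1000,mo[1]+b/1000,mo[2]-h/1000] for a,b,h in l])@T.T+p
L=[(-32,-25,5),(-32,25,5),(-32,-25,0),(-32,25,0),(-24,-17,23),(-24,17,23),(-24,-17,5),(-24,17,5)]
print('top crop pred',((proj(C['top'],pts(mo,L))-[145,175]+.5)*10-.5).round(0).tolist())
print('scene crop pred',((proj(C['scene'],pts(mo,L))-[120,205]+.5)*10-.5).round(0).tolist())
E
python3 cmp2.py
```

```text
top crop pred [[211.0, 298.0], [397.0, 285.0], [215.0, 308.0], [400.0, 295.0], [229.0, 235.0], [357.0, 226.0], [242.0, 271.0], [368.0, 262.0]]
scene crop pred [[275.0, 278.0], [520.0, 214.0], [281.0, 304.0], [526.0, 238.0], [283.0, 175.0], [449.0, 133.0], [303.0, 265.0], [469.0, 222.0]]
```

```bash
cat > ov.py <<'E'
import sys,cv2,pickle
from geo import *
from delta import *
tag=sys.argv[1]; mo=np.array(eval(sys.argv[2]))/1000.
s=ctrl.sense();T=Ro.from_quat(s['orientation']).as_matrix();p=s['eef_pos']
def box(mo,a,b,h0,h1):
    c=np.array([[x,y,h] for h in(h0,h1) for x,y in((-a,-b),(a,-b),(a,b),(-a,b))])/1000
    return np.c_[mo[0]+c[:,0],mo[1]+c[:,1],mo[2]-c[:,2]]@T.T+p
E=[(0,1),(1,2),(2,3),(3,0),(4,5),(5,6),(6,7),(7,4),(0,4),(1,5),(2,6),(3,7)]
for n,(x0,y0,w,h) in {'top':(150,172,56,42),'scene':(125,200,72,54)}.items():
    im=pickle.load(open(f'{tag}_{n}.pkl','rb'))['color'][:,:,::-1]
    k=800//w
    z=cv2.resize(im[y0:y0+h,x0:x0+w],(w*k,h*k),interpolation=cv2.INTER_CUBIC)
    z0=z.copy()
    for B,col in((box(mo,32,25,0,5),(0,255,0)),(box(mo,24,17,5,23),(0,0,255))):
        q=((proj(C[n],B)-[x0,y0]+.5)*k-.5)
        for i,j in E: cv2.line(z,tuple(int(v) for v in q[i]),tuple(int(v) for v in q[j]),col,1)
    cv2.imwrite(f'pics/{tag}_ov_{n}.png',z)
    cv2.imwrite(f'pics/{tag}_raw_{n}.png',z0)
E
python3 ov.py i "(-2,0,24)"
```

```text
(no output)
```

View pics/i_ov_top.png

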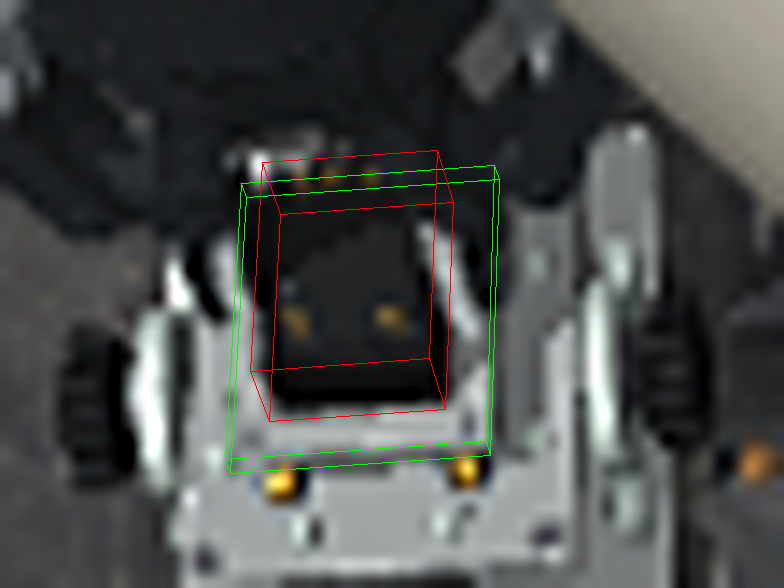

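View pics/i_ov_scene.png

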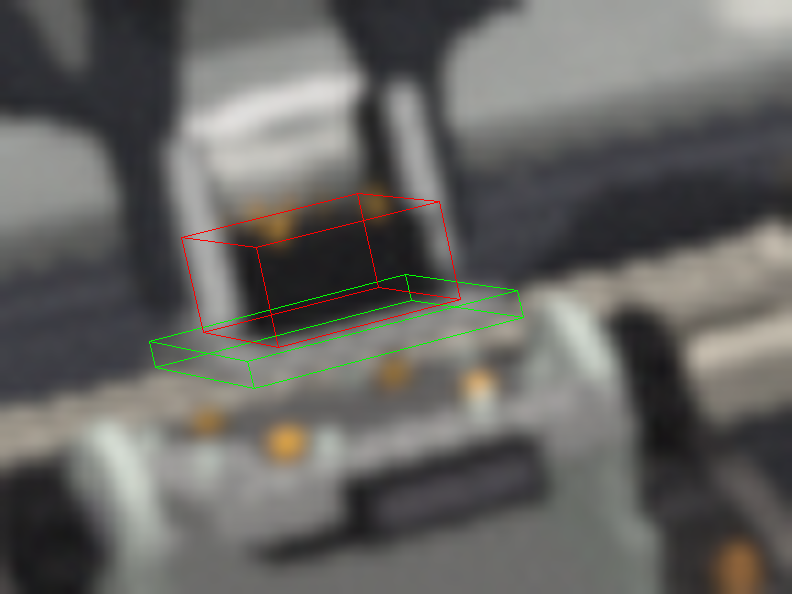

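View pics/i_raw_top.png

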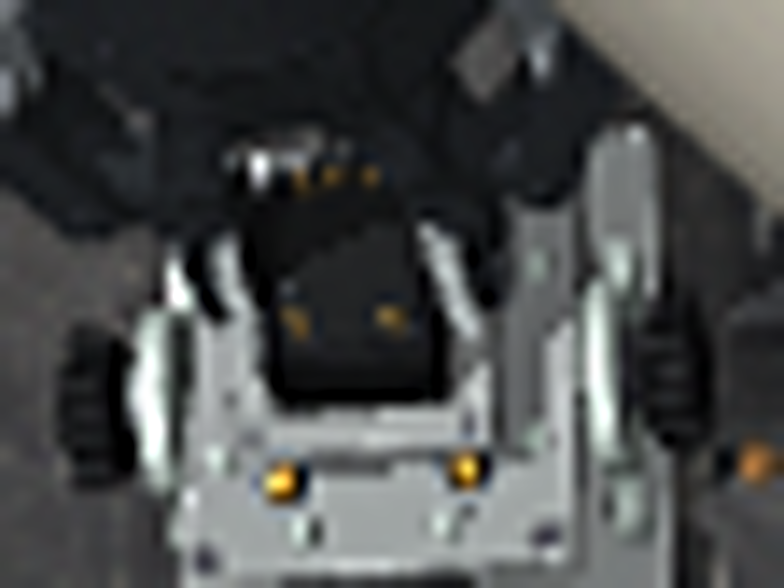

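```bash
sed -i "s/^def box/if len(sys.argv)>3: p=np.array(eval(sys.argv[3]))\ndef box/" ov.py
python3 ov.py h "(-2,0,24)" "(.5058,.2881,.1377)"
```

```text
(no output)
```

View pics/h_ov_top.png

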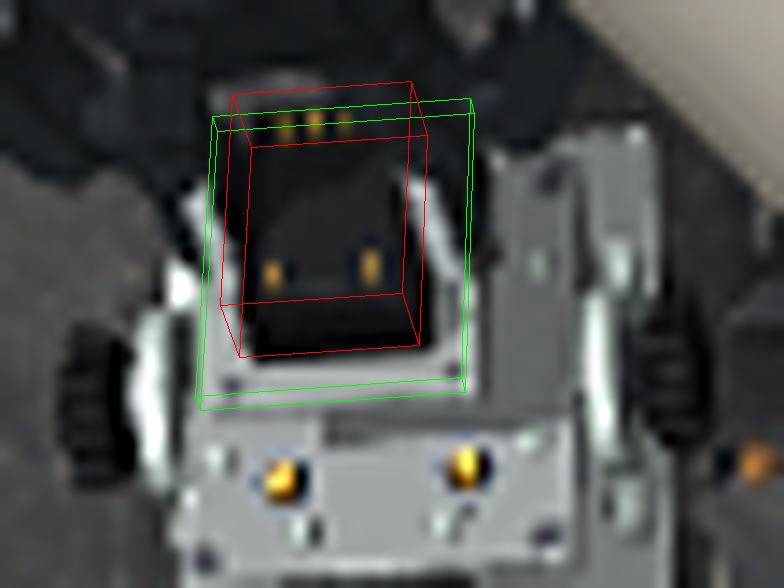

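View pics/h_ov_scene.png

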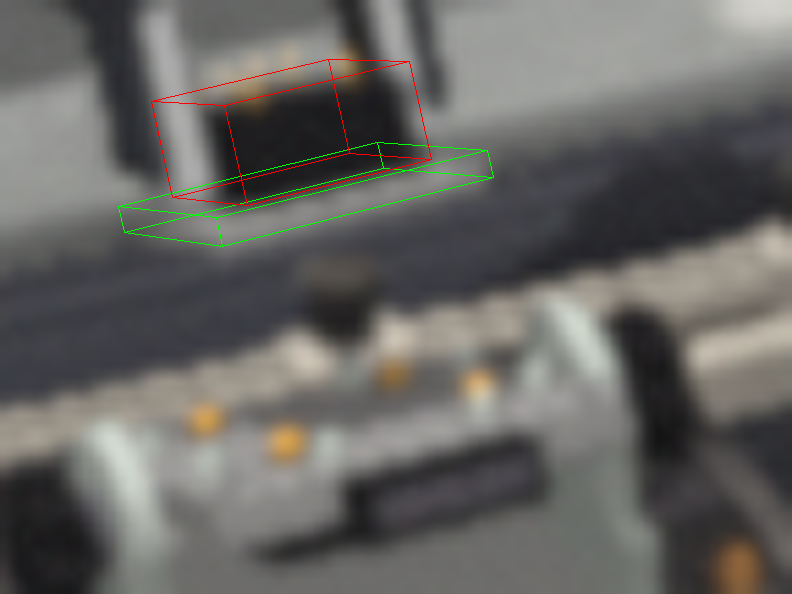

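View pics/i_raw_scene.png

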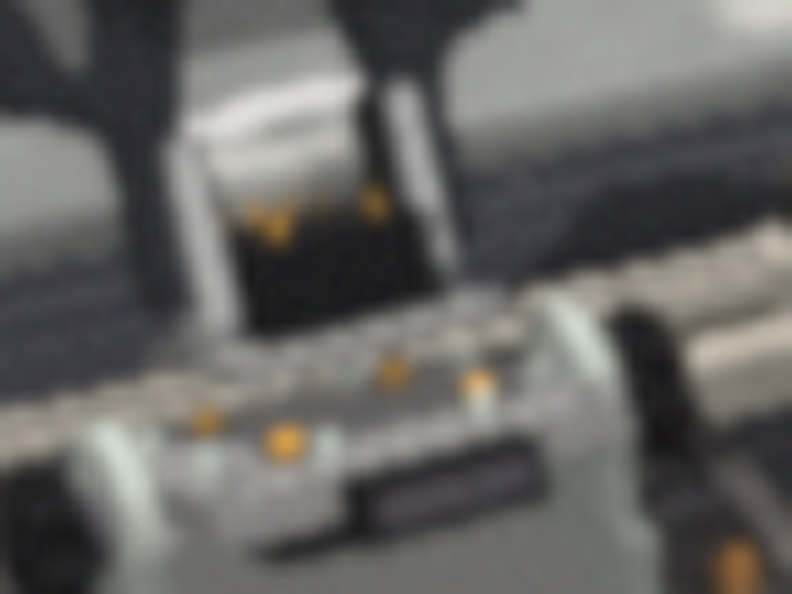

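```bash
python3 - <<'E'
from geo import *
from delta import *
s=ctrl.sense();T=Ro.from_quat(s['orientation']).as_matrix();p=s['eef_pos'];print(p,s['clock'])
L=np.array([[-11,-17,19],[-11,17,19],[-11,-17,0],[-11,17,0],[-11,-17,-10],[-11,17,-10]])/1000.
W=L@T.T+p
print('scene',((proj(C['scene'],W)-[125,200]+.5)*11-.5).round(0).tolist())
print('top',((proj(C['top'],W)-[150,172]+.5)*14-.5).round(0).tolist())
E
```

```text
[0.49714939 0.28716858 0.11333374] 12.2
scene [[254.0, 342.0], [434.0, 295.0], [231.0, 239.0], [412.0, 194.0], [219.0, 185.0], [400.0, 140.0]]
top [[273.0, 356.0], [448.0, 344.0], [253.0, 302.0], [431.0, 290.0], [243.0, 274.0], [422.0, 261.0]]
```

```bash
python3 - <<'E'
import pickle,cv2,numpy as np
from shot import *
a=shot('top','j')['color'];b=shot('scene','j')['color']
g=cv2.cvtColor(a,cv2.COLOR_RGB2GRAY)
print('cols 166..186, rows 196..214')
for r in range(196,214): print(r,g[r,163:188])
g=cv2.cvtColor(b,cv2.COLOR_RGB2GRAY)
print('scene cols 138..174 rows 226..238')
for r in range(222,238): print(r,g[r,136:176])
print(ctrl.sense()['eef_pos'])
E
```

```text
cols 166..186, rows 196..214
196 [ 55 182 164 171 169  84  15  38  39  30  31  24  28  28  17  28  23  25
   0  77 111  94  73 101  98]
197 [ 56 180 168 169 185  45  12  25  26  28  27  30  24  26  22  22  20  20
   0  77  98 199  68 101  98]
198 [ 42 179 168 112 188  67   0  12  18  18  19  18  17  17  17  17  17  15
   0  73  92 207  65 101  98]
199 [ 51 178 169 141 174 175   0   7  15  14  14  14  13  12  10   9   7   4
   0  63 170 200  48 100  98]
200 [102 175 167 150 168 181  70   0   0   0   0   0   0   0   0  30  28  25
  67 170 176 197  45 100  97]
201 [108 172 165 152 169 176 118  63 122 121 121 111 172 169 168 170 168 165
 165 174 125 174  46 100  94]
202 [148 169 166 157 124 126 168 164 170 169 168 164 171 170 170 170 171 172
 172 174 118 148  58  97 106]
203 [140 167 173 120 116 117 176 172 173 173 170 199 191 187 172 168 166 157
 146 143 130 115  71  96 181]
204 [139 181 229 123 130 126 132 109 106 100 110 112 104 100  94  91  65  92
  90  65 152  38  94  88 102]
205 [140 152 195 115 142 167  88 125  17  90  88  82 161 158 159 160 157 164
 119  86 220  12 126 166 160]
2
[... 2911 characters left out ...]
94 106 126 139 144 141 137 133 124 124 132 136 135 137 147 139 122 123
 131 128 126 126 113 102 107 105  97  94  97  99 111 142 164 142 109 105
 123 145 151 144]
235 [134 136 144 148 149 146 142 143 147 149 147 143 137 135 139 124 112 110
 112 113 112 110 100  94  98  98  95  96  98  99 111 151 186 168 123 110
 126 145 151 150]
236 [144 142 146 147 151 151 144 140 145 146 140 128 122 118 115 104  99  98
  99 101 101  99  96  95  97  97  98  99 102 106 115 149 184 172 138 134
 145 152 155 158]
237 [156 153 149 146 146 146 139 135 129 120 113 105 101 102 101  98  97  98
  99  99  98  97  97  97 101 107 109 110 120 131 134 150 172 164 146 147
 154 154 149 147]
[0.49715049 0.2871781  0.11335683]
```

```bash
python3 - <<'E'
from delta import *
for z in(.006,0): 
    p,T=target([.4785,.2860,.0768],.0616,.4123,[0,0,z],[-.0005,0,.024]);delta(p,T)
E
```

```text
t 12.3 p [0.4972 0.2872 0.1134] gap 0.379 F [ 0.2  0.5 -0.5] j [-0.14  0.67 -0.53  1.57  0.1   1.34 -2.18]
axes x [ 0.914  0.056 -0.402] y [ 0.061 -0.998 -0.   ] z [-0.401 -0.024 -0.916]
d tool mm [-2.  0. 11.] rotvec [-0.0005  0.0009  0.    ]
t 12.3 p [0.4972 0.2872 0.1134] gap 0.379 F [ 0.2  0.5 -0.5] j [-0.14  0.67 -0.53  1.57  0.1   1.34 -2.18]
axes x [ 0.914  0.056 -0.402] y [ 0.061 -0.998 -0.   ] z [-0.401 -0.024 -0.916]
d tool mm [-2.  0. 17.] rotvec [-0.0005  0.0009  0.    ]
```

Call:
{"op": "carry_out", "data": {"increments": [[-1,0,3,0,0.001,0,-1],[-1,0,3,0,0,0,-1],[0,0,2,0,0,0,-1],[0,0,0,0,0,0,-1],[0,0,0,0,0,0,-1]]}}

```text
clock: 12.8
eef_pos: [0.4918, 0.2867, 0.1066]
orientation: [0.978, 0.03, -0.205, 0.006]
contact_force: [0.5, 0.5, -1.2]
finger_gap: 0.38
```

```bash
python3 - <<'E'
from delta import *
from shot import *
shot('top','k');shot('scene','k')
p,T=target([.4785,.2860,.0768],.0616,.4123,[0,0,0],[-.0005,0,.024]);delta(p,T)
g=cv2.cvtColor(pickle.load(open('k_top.pkl','rb'))['color'],cv2.COLOR_RGB2GRAY)
for r in range(196,212): print(r,g[r,163:188])
E
python3 ov.py k "(-.5,0,24)"
```

```text
t 12.9 p [0.4919 0.2868 0.1066] gap 0.384 F [ 0.5  0.  -1. ] j [-0.14  0.67 -0.53  1.58  0.1   1.32 -2.19]
axes x [ 0.914  0.056 -0.401] y [ 0.061 -0.998 -0.   ] z [-0.4   -0.024 -0.916]
d tool mm [ 0.1 -0.1  8.7] rotvec [-0.0003  0.0002 -0.    ]
196 [ 62  97   2  18 178  85   8  23  64  32  35  36  35  35  30 105  32  52
   1 107 178  90 107  79 102]
197 [ 62 180 121  69 129 167  15  24 138  14  34  35  36  34  32 109  32  21
   5  58 146 129 110  97  97]
198 [ 43 183 169 161 161 186  15  23  67  31  76  32  34  49  28  44  27  20
   8  22 112 102 145  94  91]
199 [ 50 178 168 167 161 153   4  17  25  24  37  24  24  29  26  27  26  30
  10  19 109  94 150  91  89]
200 [102 174 165 165 159 180   0  12  20  18  14  15  15  14  19  18  19  18
  11  19 108  92 138  89  83]
201 [109 171 164 163 159 181  74   6  14  16  16  14  15  15  14  15  11  12
   8  12 101 172 130  86 165]
202 [149 169 163 163 181 174  67   0   4   5   4   5   3   2   0   0   0   0
   0   1 175 179 128  83 157]
203 [139 166 168 164 164 172 169  28  25  75  73  72  72  62 123 121 111 172
 168 162 178 153 124  84 22
[... 158 characters left out ...]
 172 168 169 170 167 198 193
 188 176 170 159 116  82  97]
206 [139 161 167 159 156 160 167 167 156 136 128 125  96 162  84  98 106 103
  99  70  48 108 145 162 158]
207 [225 162 162 165 146 134  47  32  67 143 163 161 156 167 156 159 158 159
 159 160 158 163 166 167 166]
208 [186 163 162 165 162 162 157 155 158 167 168 166 166 165 165 166 166 166
 190 156  94 170 166 164 166]
209 [177 164 166 163 164 166 167 162 224  81 169 164 163 163 164 163 163 151
 222 130 157 167 164 165 171]
210 [186 149 170 166 164 163 164 163 197  67 169 164 163 162 163 164 164 161
 174 123 168 166 167 167 149]
211 [146  77 127 169 165 165 165 166 152 158 169 166 164 165 166 168 169 171
 173 167 173 170 171 172 172]
```

View pics/k_ov_top.png

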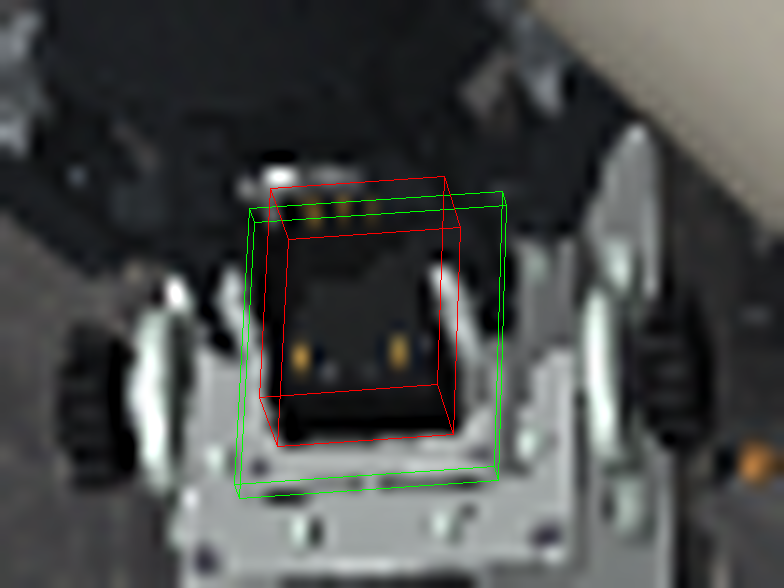

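View pics/k_ov_scene.png

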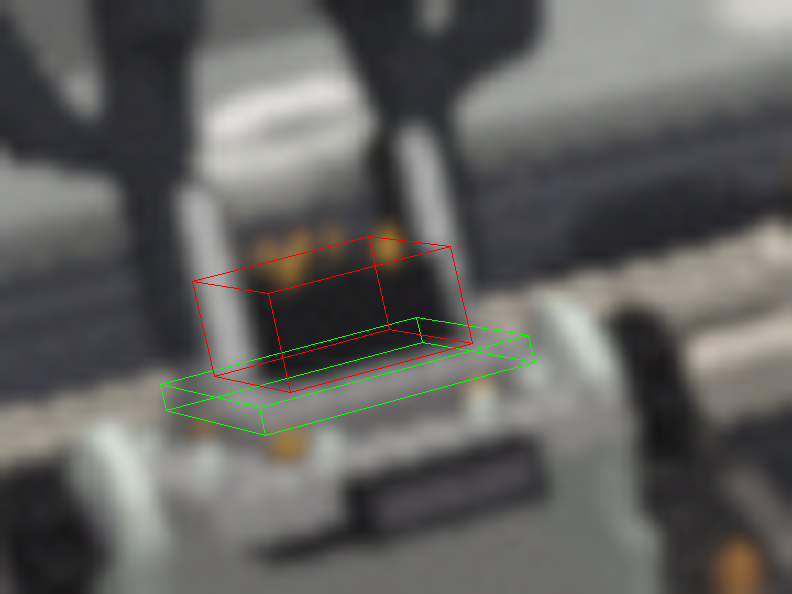

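Call:
{"op": "carry_out", "data": {"increments": [[0,0,1,0,0,0,-1],[0,0,1,0,0,0,-1],[0,0,1,0,0,0,-1],[0,0,0,0,0,0,-1],[0,0,0,0,0,0,-1]]}}

```text
clock: 13.4
eef_pos: [0.4909, 0.2868, 0.1042]
orientation: [0.978, 0.03, -0.204, 0.006]
contact_force: [1.1, 0.2, 2.9]
finger_gap: 0.381
```

Call:
{"op": "carry_out", "data": {"increments": [[0,0,1,0,0,0,-1],[0,0,1,0,0,0,-1],[0,0,0,0,0,0,-1],[0,0,0,0,0,0,-1],[0,0,0,0,0,0,-1]]}}

```text
clock: 13.9
eef_pos: [0.4901, 0.2867, 0.1023]
orientation: [0.978, 0.03, -0.204, 0.006]
contact_force: [1.2, -1.1, 5.3]
finger_gap: 0.382
```

```bash
cat > st.py <<'E'
from delta import *
from shot import *
import sys
tag=sys.argv[1]
shot('top',tag);shot('scene',tag)
p,T=target([.4785,.2860,.0768],.0616,.4123,[0,0,0],[-.0005,0,.024]);delta(p,T)
s=ctrl.sense();R=Ro.from_quat(s['orientation']).as_matrix();print('F tool',(R.T@s['contact_force']).round(1),'M',(R.T@s['ft_torque']).round(2))
E
python3 st.py l; python3 ov.py l "(-.5,0,24)"
```

```text
t 14.0 p [0.4902 0.2867 0.1023] gap 0.38 F [ 1.8 -0.3  4.4] j [-0.14  0.67 -0.53  1.59  0.11  1.31 -2.19]
axes x [ 0.915  0.056 -0.401] y [ 0.061 -0.998 -0.   ] z [-0.4   -0.024 -0.916]
d tool mm [ 0. -0.  4.] rotvec [-0.0005 -0.0002 -0.0001]
F tool [-0.1  0.5 -4.8] M [-0.15  0.31 -0.  ]
```

View pics/l_raw_top.png

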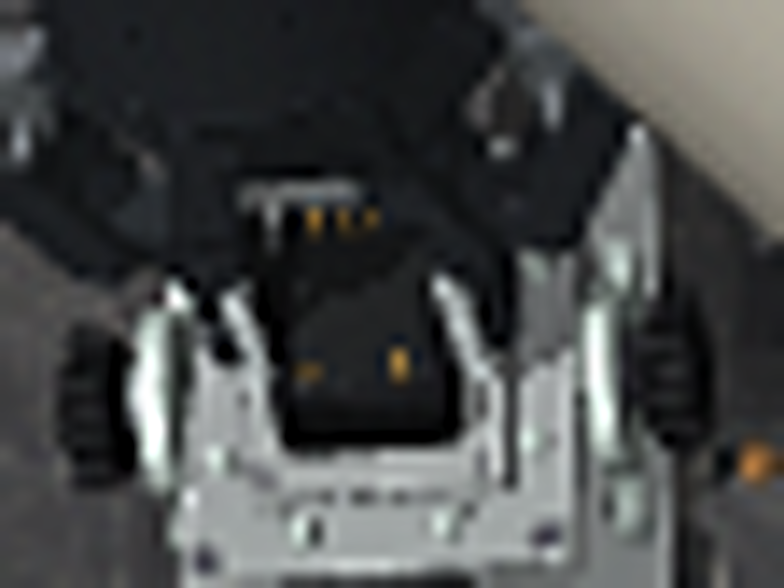

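View pics/l_raw_scene.png

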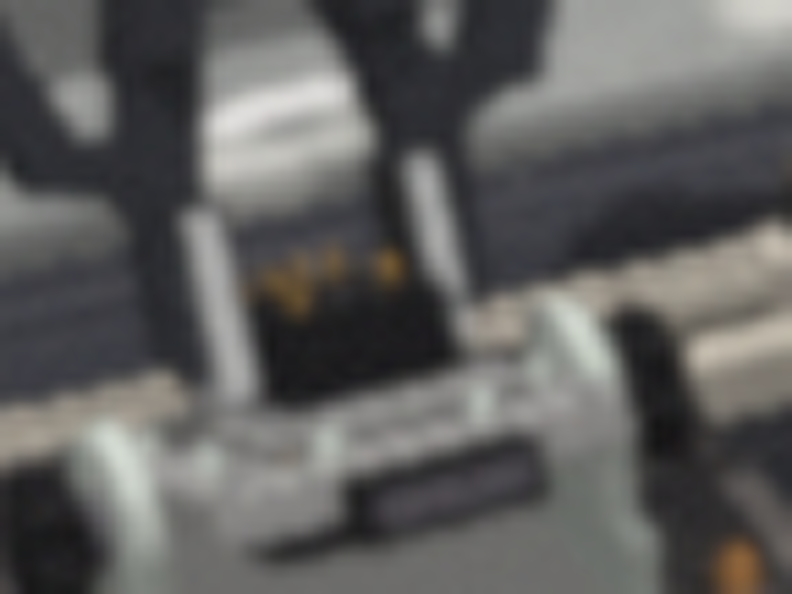

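Call:
{"op": "carry_out", "data": {"increments": [[0,0,1,0,0,0,-1],[0,0,1,0,0,0,-1],[0,0,0,0,0,0,-1],[0,0,0,0,0,0,-1],[0,0,0,0,0,0,-1]]}}

```text
clock: 14.5
eef_pos: [0.49, 0.2867, 0.102]
orientation: [0.978, 0.03, -0.204, 0.006]
contact_force: [2.0, -2.5, 11.2]
finger_gap: 0.381
```

```bash
python3 st.py m
```

```text
t 14.6 p [0.4899 0.2867 0.1019] gap 0.384 F [ 2.5 -1.7 12.1] j [-0.14  0.67 -0.53  1.59  0.11  1.31 -2.19]
axes x [ 0.915  0.056 -0.4  ] y [ 0.061 -0.998 -0.   ] z [-0.399 -0.024 -0.917]
d tool mm [ 0.1 -0.   3.6] rotvec [-0.0005 -0.0011 -0.0003]
F tool [ -2.7   1.8 -12. ] M [-0.4  -0.07  0.03]
```

Call:
{"op": "carry_out", "data": {"increments": [[0,0,0.5,0,0,0,-1],[0,0,0.5,0,0,0,-1],[0,0,0,0,0,0,-1],[0,0,0,0,0,0,-1],[0,0,0,0,0,0,-1]]}}

```text
clock: 15.1
eef_pos: [0.4899, 0.2867, 0.1019]
orientation: [0.979, 0.03, -0.204, 0.006]
contact_force: [3.0, -3.1, 15.4]
finger_gap: 0.383
```

```bash
python3 st.py n
```

```text
t 15.2 p [0.4899 0.2867 0.1019] gap 0.383 F [ 1.8 -2.1 14.6] j [-0.14  0.67 -0.53  1.59  0.11  1.31 -2.19]
axes x [ 0.915  0.056 -0.399] y [ 0.061 -0.998 -0.   ] z [-0.398 -0.024 -0.917]
d tool mm [ 0.1 -0.   3.5] rotvec [-0.0006 -0.0017 -0.0003]
F tool [ -4.3   2.2 -14. ] M [-0.54 -0.31  0.  ]
```

```bash
python3 ov.py n "(-.3,0,24)"
```

```text
(no output)
```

View pics/n_raw_top.png

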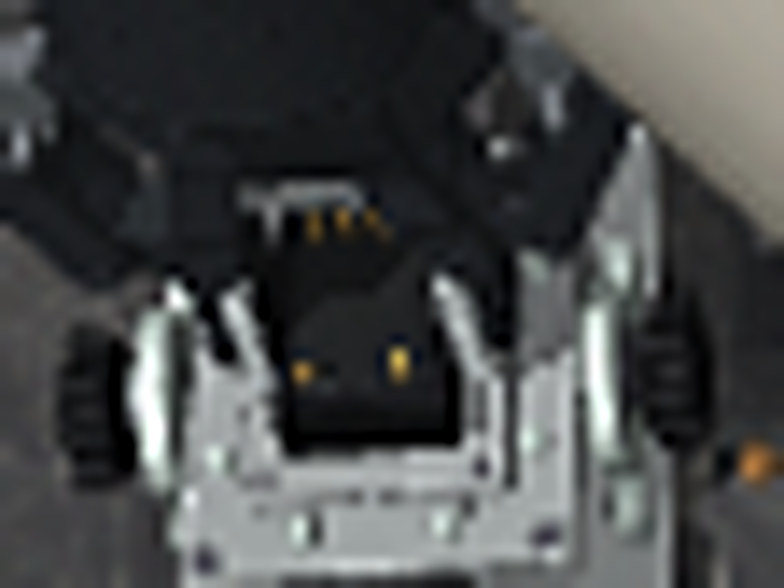

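View pics/n_raw_scene.png

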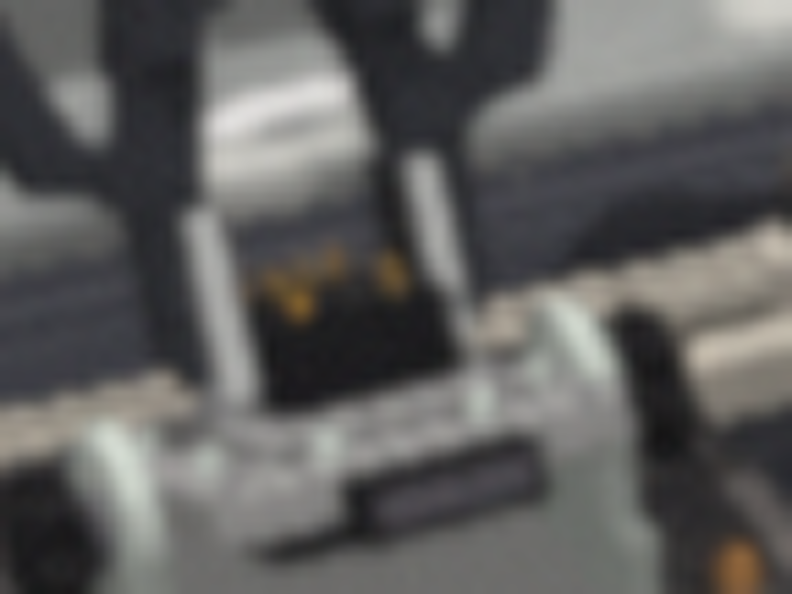

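```bash
python3 - <<'E'
import pickle,cv2
from geo import *
from delta import *
g=cv2.cvtColor(pickle.load(open('n_top.pkl','rb'))['color'],cv2.COLOR_RGB2GRAY)
print('cols',list(range(164,190)))
for r in range(200,214): print(r,g[r,164:190])
# predicted native px of seat dowel tops and flange top edge for centred flush module
R=seatR(.0616,.4123);S=np.array([.4785,.2860,.0768])
def q(l): return proj(C['top'],S+np.array(l)/1000.@R.T).round(2).tolist()
print('dowel hi',q([(37.5,-14,4.5),(37.5,14,4.5)]),'side',q([(20,-30.5,4.5),(20,30.5,4.5)]))
print('flange hi edge top',q([(32,-25,5),(32,25,5)]),'case base',q([(24,-17,5),(24,17,5)]))
E
```

```text
cols [164, 165, 166, 167, 168, 169, 170, 171, 172, 173, 174, 175, 176, 177, 178, 179, 180, 181, 182, 183, 184, 185, 186, 187, 188, 189]
200 [174 166 166 170 139  53  11  22  26  29  24  24  26  28  27  28  27  28
   0 110  92 198  45 177 166 163]
201 [171 165 166 114 183  83   6  18  19  14  15  14  15  15  19  19  18  17
   0 110  93 194  58 174 164 163]
202 [169 163 165 143 179  70   0  12  15  14  14  15  15  12  13  10  11   9
   0 104  88 188  58 195 161 164]
203 [166 170 165 151 173 173   0   0   4   5   2   2   0   0   0   0   0   0
   0 178 164 184  57 227 163 130]
204 [180 227 116 155 170 181  62  36  73  73  71  71 123 120 118 172 170 168
 163 179 127 210  58 179 142 160]
205 [152 195 112 158 146 150 164 164 167 168 168 167 170 169 165 171 169 169
 170 148  56 187  60 173 163 167]
206 [161 167 159 118 117 118 171 170 171 171 172 168 169 168 166 193 186 184
 169 165 149 158  55 172 165 166]
207 [162 163 164 165 159 154 155 148 131 129 122  94 158  99 115 147 131 128
 126  94 148 142 157 168 165 167]
208 [162 162 164 166 126 146 144 141 108 166 163 158 167 156 158 161 158 185
 149  76 166 163 165 167 170 172]
209 [165 165 164 165 159 162 157 222  68 171 166 165 163 165 165 165 152 224
 131 159 168 165 166 170 126 108]
210 [147 170 165 164 164 164 164 198  69 169 165 163 163 163 165 164 162 173
 124 168 166 166 169 148  69  70]
211 [ 78 128 169 166 164 165 165 153 157 168 166 165 165 165 166 169 171 173
 167 173 171 171 173 173 139 195]
212 [ 64 104 174 170 169 170 174 174 180 181 203 197 195 202 173 172 141 121
 118 140 131  98 102 102  92 124]
213 [155 153 150 133 130 129  79  72  74  58  78  75  62  66  54  54  40  33
  30  46 112  98  99 104 104 106]
dowel hi [[170.92, 209.35], [181.26, 208.63]] side [[165.14, 204.26], [187.49, 202.71]]
flange hi edge top [[166.91, 207.79], [185.34, 206.52]] case base [[169.99, 205.08], [182.47, 204.21]]
```

Call:
{"op": "carry_out", "data": {"increments": [[0,0,-2.5,0,0,0,-1],[0,0,-2,0,0,0,-1],[-0.8,0,0,0,0,0,-1],[-0.8,0,0,0,0,0,-1],[0,0,0,0,0,0,-1]]}}

```text
clock: 15.7
eef_pos: [0.4897, 0.2866, 0.1038]
orientation: [0.978, 0.03, -0.204, 0.006]
contact_force: [4.4, 0.1, 2.5]
finger_gap: 0.385
```

```bash
python3 st.py o
```

```text
t 15.8 p [0.4895 0.2866 0.1039] gap 0.385 F [3.8 0.2 3. ] j [-0.14  0.67 -0.53  1.59  0.1   1.31 -2.19]
axes x [ 0.915  0.056 -0.4  ] y [ 0.061 -0.998 -0.   ] z [-0.399 -0.024 -0.916]
d tool mm [ 1.3 -0.1  5.2] rotvec [-0.0005 -0.0006 -0.0003]
F tool [ 2.3 -0.  -4.3] M [0.04 1.04 0.02]
```

Call:
{"op": "carry_out", "data": {"increments": [[0,0,1,0,0,0,-1],[0,0,1,0,0,0,-1],[0,0,0.5,0,0,0,-1],[0,0,0,0,0,0,-1],[0,0,0,0,0,0,-1]]}}

```text
clock: 16.3
eef_pos: [0.4888, 0.2865, 0.1025]
orientation: [0.978, 0.03, -0.204, 0.006]
contact_force: [5.4, 0.1, 8.2]
finger_gap: 0.38
```

```bash
python3 st.py p
```

```text
t 16.4 p [0.4888 0.2865 0.1025] gap 0.383 F [ 5.7 -0.8  6.3] j [-0.14  0.67 -0.53  1.59  0.1   1.31 -2.19]
axes x [ 0.915  0.056 -0.4  ] y [ 0.061 -0.998 -0.   ] z [-0.399 -0.024 -0.917]
d tool mm [ 1.4 -0.1  3.7] rotvec [-0.0005 -0.0012 -0.0003]
F tool [ 2.6  1.2 -8. ] M [-0.14  1.01 -0.  ]
```

Call:
{"op": "carry_out", "data": {"increments": [[0,0,1,0,0,0,-1],[0,0,0.5,0,0,0,-1],[0,0,0,0,0,0,-1],[0,0,0,0,0,0,-1],[0,0,0,0,0,0,-1]]}}

```text
clock: 16.9
eef_pos: [0.4886, 0.2866, 0.1024]
orientation: [0.979, 0.03, -0.204, 0.006]
contact_force: [5.2, -1.4, 12.7]
finger_gap: 0.38
```

```bash
python3 st.py q
```

```text
t 17.0 p [0.4886 0.2866 0.1024] gap 0.379 F [ 4.9 -1.9 11.8] j [-0.14  0.67 -0.53  1.6   0.11  1.31 -2.19]
axes x [ 0.915  0.056 -0.399] y [ 0.061 -0.998 -0.   ] z [-0.398 -0.024 -0.917]
d tool mm [ 1.4 -0.1  3.5] rotvec [-0.0006 -0.0019 -0.0003]
F tool [ -0.3   2.2 -12.8] M [-0.43  0.65  0.04]
```

```bash
python3 ov.py q "(-.3,0,24)"; python3 - <<'E'
import pickle,cv2
g=cv2.cvtColor(pickle.load(open('q_top.pkl','rb'))['color'],cv2.COLOR_RGB2GRAY)
print('cols',list(range(164,190)))
for r in range(190,211): print(r,g[r,164:190])
E
```

```text
cols [164, 165, 166, 167, 168, 169, 170, 171, 172, 173, 174, 175, 176, 177, 178, 179, 180, 181, 182, 183, 184, 185, 186, 187, 188, 189]
190 [30 33 33 15 17 16 13 19 23 21 23 22 21 20 20 37 29 28 28 31 22 18 42 94
 45 18]
191 [ 30  31  31  18  15  14  15  20  22  22  23  21  22  19  35  36  28  19
  32  25  30  20  14 118 132  93]
192 [ 35  24  25  47  13  13  14  19  21  21  21  21  20  36  37  34  33 185
 110  30  23  21   6  87 109 102]
193 [ 21  13  74 129  12  11  14  36  19  36  36  35  36  38  36  33  19 109
 174  56  14  26  19  86 105 100]
194 [ 15  15 173 177   0   7  13  24  37  37  37  36  36  36  36  34  36  86
 177 121  11  18  16  87 104  99]
195 [ 53   4 174 178  39   3  11  20  38  36  36  36  37  35  35  34  25  24
 178 172  36  22  25  81 104  99]
196 [ 94   7 103 175  78   1   9  35  36  36  35  36  36  36  35  37  26   8
 142 177  35   8  18  83 102  95]
197 [187   0  17 175 167   0  14  35  33  34  34  36  34  33  31  34  26  13
  70 179 116  48  38 102  94  86]
198 [190 120  25 132 171  74   4  83  84  33  35  37  35  33 128  29  28  20
  11 138 147  91  53  98 
[... 640 characters left out ...]

 114 181 173 182  57 179 142 161]
205 [153 193 111 155 169 172 164 165 168 167 169 168 167 167 168 169 166 167
 168 148  78 182  60 172 162 166]
206 [161 167 159 160 123 122 169 167 168 169 169 170 171 170 170 173 172 169
 169 168 130 232  57 172 166 166]
207 [163 164 168 127 139 163 197 190 184 193 165 163 157 149 134 127 122  92
 162  85 111 167  95 171 166 167]
208 [163 163 167  87 101  85 105 137 135 136 127  92 144 141 107 163 161 181
 156  74 164 165 159 169 170 173]
209 [165 165 166 157 161 157 152 220  72 165 162 156 164 163 158 167 153 225
 131 159 169 166 166 171 127 107]
210 [148 169 167 166 166 165 165 198  68 170 166 166 165 165 164 165 162 174
 123 169 167 166 167 148  69  69]
```

View pics/q_raw_top.png

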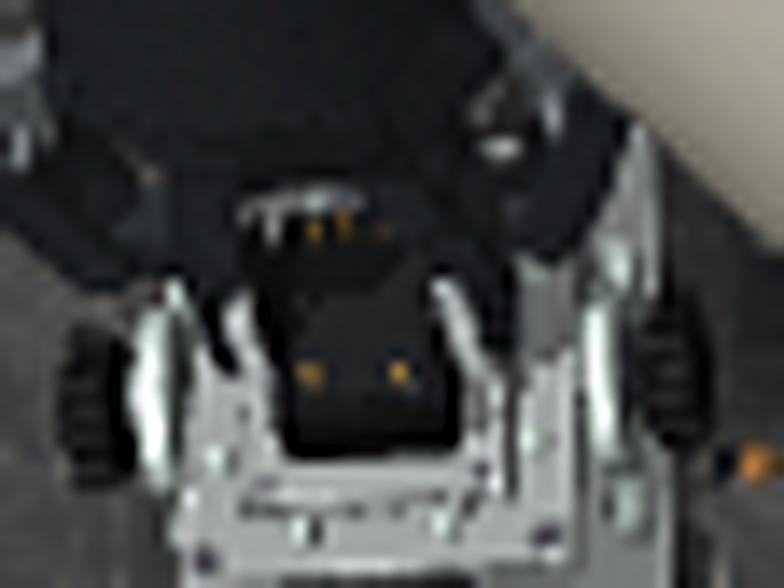

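View pics/q_ov_scene.png

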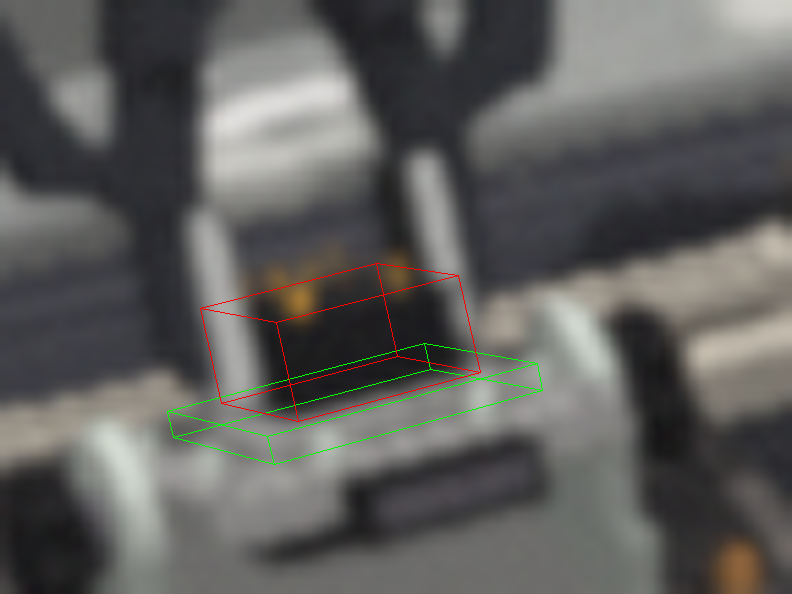

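Call:
{"op": "carry_out", "data": {"increments": [[0,0,-2,0,0,0,-1],[-0.7,0,-1,0,0.015,0,-1],[-0.7,0,0,0,0.015,0,-1],[0,0,0,0,0,0,-1],[0,0,0,0,0,0,-1]]}}

```text
clock: 17.5
eef_pos: [0.4865, 0.2864, 0.1038]
orientation: [0.981, 0.03, -0.191, 0.006]
contact_force: [3.5, -0.8, 5.1]
finger_gap: 0.38
```

```bash
python3 st.py r
```

```text
t 17.6 p [0.4865 0.2864 0.1036] gap 0.385 F [ 3.  -0.6  5. ] j [-0.14  0.65 -0.53  1.62  0.11  1.28 -2.2 ]
axes x [ 0.925  0.057 -0.375] y [ 0.062 -0.998  0.   ] z [-0.374 -0.023 -0.927]
d tool mm [ 3.8 -0.1  3.9] rotvec [ 0.0004 -0.0278  0.0003]
F tool [ 0.9  0.8 -5.7] M [-0.11  0.55 -0.06]
```

Call:
{"op": "carry_out", "data": {"increments": [[0,0,1,0,0,0,-1],[0,0,1,0,0,0,-1],[0,0,0,0,0,0,-1],[0,0,0,0,0,0,-1],[0,0,0,0,0,0,-1]]}}

```text
clock: 18.1
eef_pos: [0.4864, 0.2864, 0.1031]
orientation: [0.981, 0.03, -0.191, 0.006]
contact_force: [3.8, -1.8, 11.7]
finger_gap: 0.381
```

```bash
python3 st.py s
```

```text
t 18.2 p [0.4864 0.2864 0.1031] gap 0.383 F [ 3.4 -1.6 11.6] j [-0.14  0.65 -0.53  1.62  0.11  1.28 -2.2 ]
axes x [ 0.925  0.057 -0.375] y [ 0.061 -0.998  0.   ] z [-0.374 -0.023 -0.927]
d tool mm [ 3.7 -0.1  3.4] rotvec [ 0.0001 -0.0284 -0.0001]
F tool [ -1.3   1.8 -12. ] M [-0.35  0.04  0.01]
```

Call:
{"op": "carry_out", "data": {"increments": [[0,0,1,0,0,0,-1],[0,0,0.5,0,0,0,-1],[0,0,0,0,0,0,-1],[0,0,0,0,0,0,-1],[0,0,0,0,0,0,-1]]}}

```text
clock: 18.7
eef_pos: [0.4864, 0.2864, 0.103]
orientation: [0.981, 0.03, -0.19, 0.006]
contact_force: [4.0, -2.8, 17.1]
finger_gap: 0.383
```

```bash
python3 st.py t
```

```text
t 18.8 p [0.4864 0.2864 0.103 ] gap 0.383 F [ 5.  -2.1 18.3] j [-0.14  0.65 -0.53  1.62  0.11  1.28 -2.2 ]
axes x [ 0.926  0.057 -0.374] y [ 0.061 -0.998 -0.   ] z [-0.373 -0.023 -0.927]
d tool mm [ 3.7 -0.1  3.3] rotvec [-0.0001 -0.0291 -0.0002]
F tool [ -2.3   2.4 -18.8] M [-0.53 -0.46 -0.09]
```

```bash
cat > sn.py <<'E'
from delta import *
s=ctrl.sense();R=Ro.from_quat(s['orientation']).as_matrix();F=R.T@s['contact_force'];M=R.T@s['ft_torque']
o=s['eef_pos']+R@[-.0003,0,.024]
Rs=seatR(.0616,.40);d=Rs.T@(o-[.4785,.286,.0768])
tilt=np.arctan2(-R[0,2],-R[2,2]); roll=np.arcsin(R[2,1])
print('t %.2f'%s['clock'],'origin seat mm',(d*1000).round(2),'tilt %.4f'%np.arccos(-R[2,2]),'ycomp %.4f'%roll,'F',F.round(1),'M',M.round(2))
E
python3 sn.py
```

```text
t 18.80 origin seat mm [2.84 0.09 3.22] tilt 0.3832 ycomp -0.0000 F [ -2.3   2.4 -18.8] M [-0.53 -0.46 -0.09]
```

Call:
{"op": "carry_out", "data": {"increments": [[0.1,0,0,0,-0.005,0,-1],[0,0,0,0,0,0,-1],[0,0,0,0,0,0,-1],[0,0,0,0,0,0,-1],[0,0,0,0,0,0,-1]]}}

```text
clock: 19.3
eef_pos: [0.4864, 0.2864, 0.103]
orientation: [0.981, 0.03, -0.193, 0.006]
contact_force: [3.8, -2.4, 16.1]
finger_gap: 0.381
```

```bash
python3 sn.py
```

```text
t 19.30 origin seat mm [2.9  0.11 3.19] tilt 0.3882 ycomp 0.0000 F [ -2.7   2.7 -16.3] M [-0.51 -0.38 -0.07]
```

Call:
{"op": "carry_out", "data": {"increments": [[0.1,0,0,0,-0.005,0,-1],[0,0,0,0,0,0,-1],[0,0,0,0,0,0,-1],[0,0,0,0,0,0,-1],[0,0,0,0,0,0,-1]]}}

```text
clock: 19.8
eef_pos: [0.4865, 0.2864, 0.103]
orientation: [0.98, 0.03, -0.195, 0.006]
contact_force: [3.5, -2.0, 17.3]
finger_gap: 0.386
```

```bash
python3 sn.py
```

```text
t 19.80 origin seat mm [2.95 0.1  3.21] tilt 0.3932 ycomp 0.0001 F [ -3.5   2.2 -17.3] M [-0.54 -0.29 -0.07]
```

Call:
{"op": "carry_out", "data": {"increments": [[0.1,0,0,0,-0.005,0,-1],[0,0,0,0,0,0,-1],[0,0,0,0,0,0,-1],[0,0,0,0,0,0,-1],[0,0,0,0,0,0,-1]]}}

```text
clock: 20.3
eef_pos: [0.4865, 0.2864, 0.103]
orientation: [0.98, 0.03, -0.198, 0.006]
contact_force: [3.2, -3.0, 17.0]
finger_gap: 0.38
```

```bash
python3 sn.py
```

```text
t 20.30 origin seat mm [3.02 0.11 3.22] tilt 0.3981 ycomp 0.0001 F [ -3.8   3.2 -16.8] M [-0.58 -0.23 -0.07]
```

```bash
python3 st.py u; python3 ov.py u "(-1,0,21.8)"; python3 - <<'E'
import pickle,cv2
from geo import *
from delta import *
g=cv2.cvtColor(pickle.load(open('u_top.pkl','rb'))['color'],cv2.COLOR_RGB2GRAY)
print('cols',list(range(164,190)))
for r in range(198,214): print(r,g[r,164:190])
for S,t in(([.4788,.2865,.0779],.4123),([.4785,.286,.0768],.40)):
    R=seatR(.0616,t)
    def q(l): return proj(C['top'],S+np.array(l)/1000.@R.T).round(2).tolist()
    print('dowel hi',q([(37.5,-14,4.5),(37.5,14,4.5)]),'side',q([(20,-30.5,4.5),(20,30.5,4.5)]))
    print('flange hi edge top',q([(32,-25,5),(32,25,5)]),'bot',q([(32,-25,0),(32,25,0)]),'case base',q([(24,-17,5),(24,17,5)]))
E
```

```text
t 20.4 p [0.4865 0.2864 0.1029] gap 0.385 F [ 3.2 -3.1 17.4] j [-0.14  0.66 -0.53  1.61  0.11  1.3  -2.19]
axes x [ 0.92   0.057 -0.388] y [ 0.062 -0.998  0.   ] z [-0.387 -0.024 -0.922]
d tool mm [ 3.6 -0.1  3.2] rotvec [ 0.0001 -0.0141 -0.0001]
F tool [ -4.    3.3 -17.2] M [-0.6  -0.34 -0.06]
cols [164, 165, 166, 167, 168, 169, 170, 171, 172, 173, 174, 175, 176, 177, 178, 179, 180, 181, 182, 183, 184, 185, 186, 187, 188, 189]
198 [187   0  17 171 164   0  14  34  32  34  36  36  35  30 123  28  26  15
  59 178 113  68  33 104  91 166]
199 [187 164  65 127 169  74   4  86  95  32  35  35  34  31 146  39  27  18
   8 139 180  94  50  94 165 169]
200 [176 173 160 166 164  80   9  45  90  34  37  38  53  28  59  42  26  24
   0  71  86 196  44 170 170 165]
201 [171 166 167 171 160  86   9  25  30  24  25  24  29  23  23  27  24  31
   0 107  92 121  52 177 166 164]
202 [169 164 165 112 187  90   9  21  22  20  21  20  20  14  14  15  13  20
   0 111  93 187  46 197 162 165]
203 [166 170 165 145 179  77   0  14  16  14  15  13  13  14  11  12  11   8
   0 104 170 192  41 228 163 130]
20
[... 868 characters left out ...]
 172 172 139 194]
212 [ 64 103 174 169 170 170 174 174 180 181 202 198 195 202 174 172 141 121
 118 141 132  97 103 102  94 125]
213 [155 152 150 133 130 129  81  72  74  58  78  75  62  66  54  52  42  33
  31  46 110  98 100 104 103 106]
dowel hi [[170.66, 209.19], [181.0, 208.47]] side [[164.88, 204.1], [187.25, 202.55]]
flange hi edge top [[166.65, 207.63], [185.09, 206.36]] bot [[167.02, 208.58], [185.4, 207.31]] case base [[169.73, 204.91], [182.22, 204.05]]
dowel hi [[170.95, 209.45], [181.29, 208.74]] side [[165.16, 204.33], [187.51, 202.78]]
flange hi edge top [[166.94, 207.89], [185.36, 206.61]] bot [[167.31, 208.82], [185.67, 207.54]] case base [[170.01, 205.15], [182.49, 204.29]]
```

View pics/u_raw_top.png

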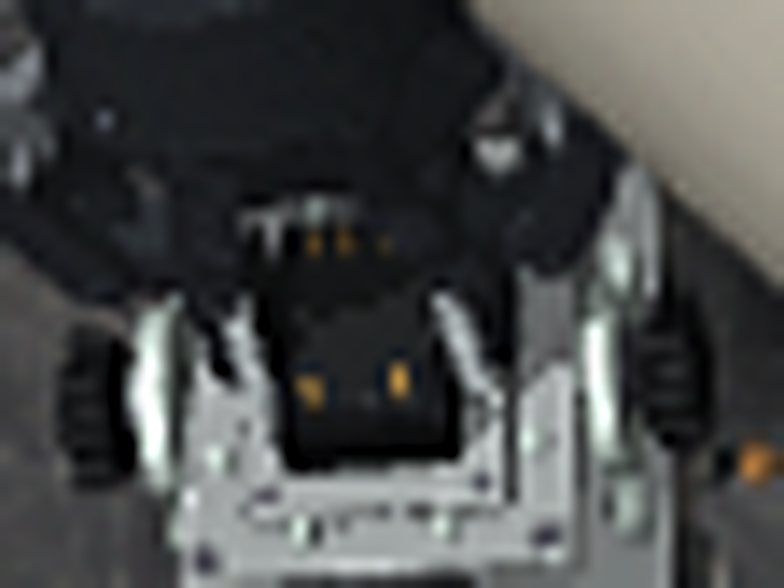

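View pics/u_ov_scene.png

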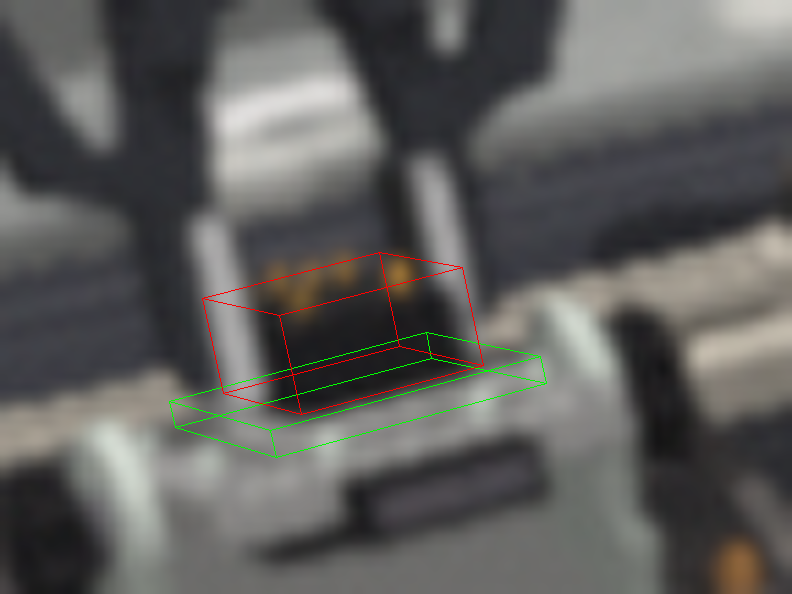

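```bash
python3 sn.py; python3 - <<'E'
import pickle,cv2
from geo import *
from delta import *
k=11
for n,(x0,y0,w,h,k) in {'scene':(125,200,72,54,11),'top':(150,172,56,42,14)}.items():
  for tag in('u','a'):
    im=pickle.load(open(f'{tag}_{n}.pkl','rb'))['color'][:,:,::-1]
    z=cv2.resize(im[y0:y0+h,x0:x0+w],(w*k,h*k),interpolation=cv2.INTER_CUBIC)
    R=seatR(.0616,.4123);S=np.array([.4788,.2865,.0779])
    def q(l): return ((proj(C[n],S+np.array(l)/1000.@R.T)-[x0,y0]+.5)*k-.5)
    def box(a,b,h0,h1,col):
        P=q([(x,y,hh) for hh in(h0,h1) for x,y in((-a,-b),(a,-b),(a,b),(-a,b))]).astype(int)
        for i,j in [(0,1),(1,2),(2,3),(3,0),(4,5),(5,6),(6,7),(7,4),(0,4),(1,5),(2,6),(3,7)]: cv2.line(z,tuple(map(int,P[i])),tuple(map(int,P[j])),col,1)
    if tag=='u': box(32,25,0,5,(0,255,0));box(24,17,5,23,(0,0,255))
    box(46,38,0,0.01,(255,255,0))
    for d in [(-20,-30.5),(-20,30.5),(20,-30.5),(20,30.5),(-37.5,-14),(-37.5,14),(37.5,-14),(37.5,14)]:
        P=q([(d[0],d[1],0),(d[0],d[1],5)]).astype(int);cv2.line(z,tuple(map(int,P[0])),tuple(map(int,P[1])),(255,0,255),1)
    cv2.imwrite(f'pics/fl_{tag}_{n}.png',z)
E
```

```text
t 20.40 origin seat mm [3.03 0.09 3.19] tilt 0.3982 ycomp 0.0001 F [ -4.    3.3 -17.2] M [-0.6  -0.34 -0.06]
```

View pics/fl_u_scene.png

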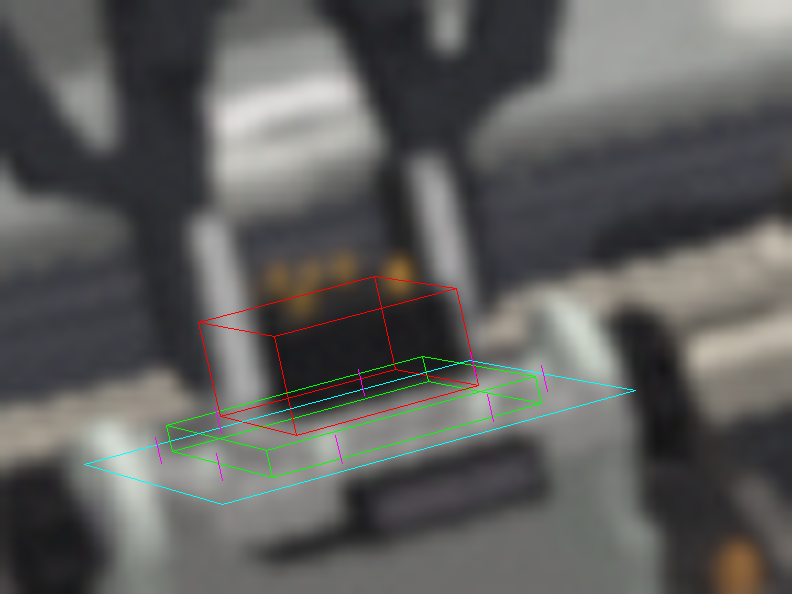

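View pics/fl_a_scene.png

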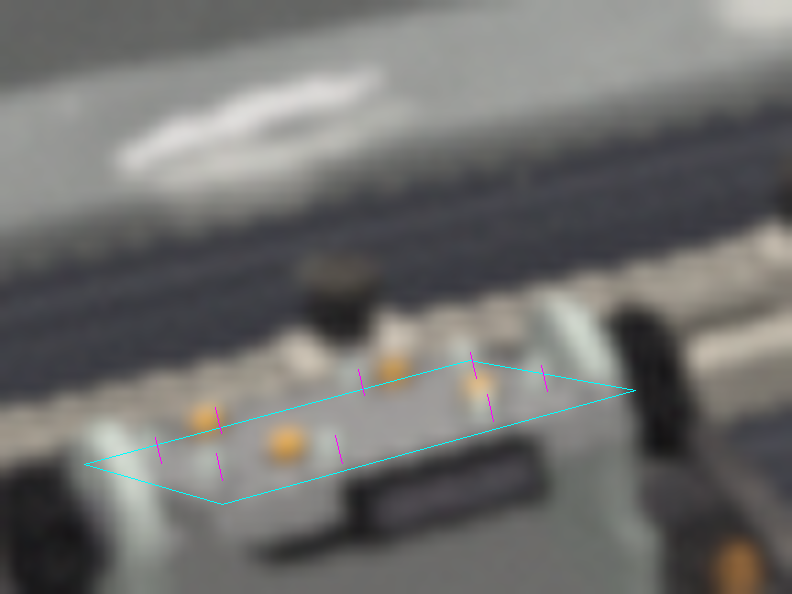

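View pics/fl_a_top.png

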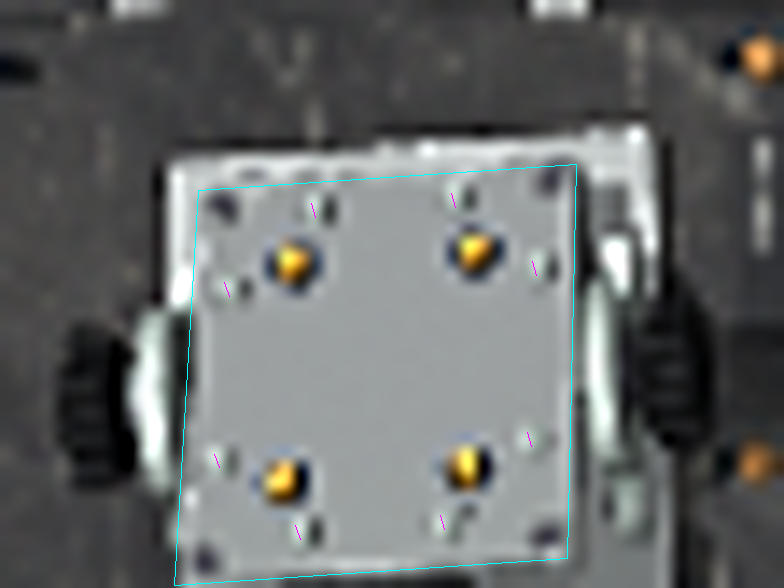

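View pics/fl_u_top.png

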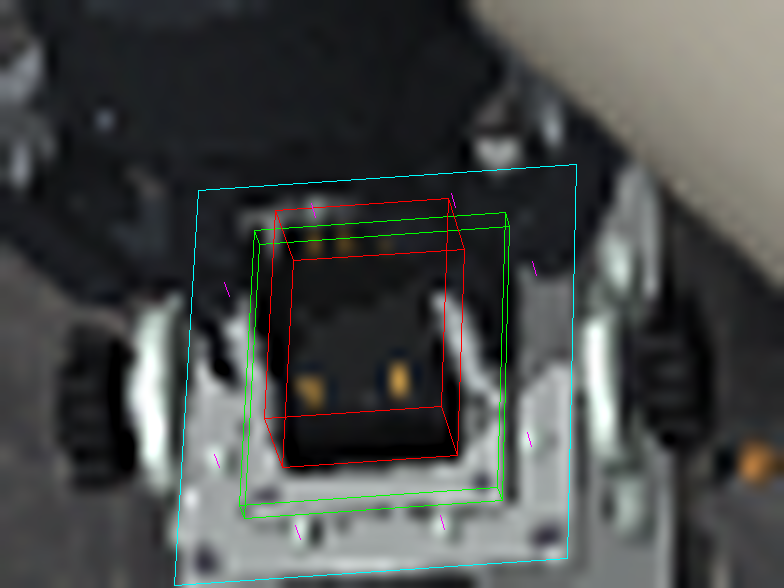

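```bash
python3 - <<'E'
import pickle,cv2
from geo import *
from delta import *
for tag in 'u','a':
    g=cv2.cvtColor(pickle.load(open(f'{tag}_scene.pkl','rb'))['color'],cv2.COLOR_RGB2GRAY)
    print(tag,'cols',list(range(148,168,2)))
    for r in range(226,248): print(r,g[r,148:168:2])
R=seatR(.0616,.4123);S=np.array([.4788,.2865,.0779])
def q(l): return proj(C['scene'],S+np.array(l)/1000.@R.T).round(2).tolist()
print(q([(24,-17,5),(24,17,5)]),q([(32,-25,5),(32,25,5),(32,-25,0),(32,25,0)]),q([(46,-38,0),(46,38,0)]))
E
```

```text
u cols [148, 150, 152, 154, 156, 158, 160, 162, 164, 166]
226 [ 70  76  89  55  50  46  68  59  56 117]
227 [65 55 86 50 42 39 42 39 34 94]
228 [61 46 69 44 35 33 30 32 29 76]
229 [68 41 47 36 30 30 27 30 28 68]
230 [77 32 34 30 30 28 27 28 29 62]
231 [89 28 28 29 27 29 29 28 27 50]
232 [102  27  28  27  29  29  27  30  29  40]
233 [113  30  27  28  28  28  28  29  30  46]
234 [131  31  29  28  28  29  28  39  59  85]
235 [137  31  26  29  29  35  52  83 106 131]
236 [125  36  29  32  54  75 100 132 130 143]
237 [117  68  57  71 103 128 132 143 131 139]
238 [136 116 106 133 140 141 135 137 128 143]
239 [148 137 140 174 152 135 132 144 139 143]
240 [133 137 144 182 152 139 140 148 126 109]
241 [122 133 136 170 150 144 126 118  82  65]
242 [135 141 143 160 133 115  84  70  49  49]
243 [149 154 145 143  99  70  51  49  57  64]
244 [150 148 138 131  66  43  52  64  70  73]
245 [143 137 133 127  61  40  66  74  75  72]
246 [134 130 130 120  65  39  71  72  64  60]
247 [131 125 123  96  53  35  60  61  60  65]
a cols [148, 150, 152, 154, 156, 158, 160, 162, 164, 166]
226 [65 66 65 60 59 51
[... 414 characters left out ...]
55]
236 [147 151 148 155 157 152 152 155 157 151]
237 [150 156 156 157 155 155 155 156 157 150]
238 [156 163 161 164 157 157 156 156 158 152]
239 [157 176 168 180 160 157 157 157 155 145]
240 [156 167 156 182 161 157 153 150 128 110]
241 [148 143 140 171 153 151 129 117  82  65]
242 [150 145 144 162 135 118  85  70  48  48]
243 [152 158 144 143  98  69  48  51  55  62]
244 [149 148 137 128  66  41  53  64  71  72]
245 [141 134 132 126  61  40  65  74  74  70]
246 [133 130 130 120  64  40  68  72  61  58]
247 [130 124 121  97  52  38  62  61  60  66]
[[151.52, 239.09], [168.04, 234.59]] [[148.74, 240.47], [173.19, 233.8], [149.31, 243.0], [173.73, 236.26]] [[144.81, 245.41], [182.34, 235.01]]
```

```bash
python3 - <<'E'
import pickle,cv2
for t in 'au':
    im=pickle.load(open(f'{t}_scene.pkl','rb'))['color'][:,:,::-1][212:254,130:186]
    cv2.imwrite(f'pics/s_{t}.png',cv2.convertScaleAbs(cv2.resize(im,(784,588),interpolation=cv2.INTER_CUBIC),alpha=1.4))
E
```

```text
(no output)
```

View pics/s_a.png

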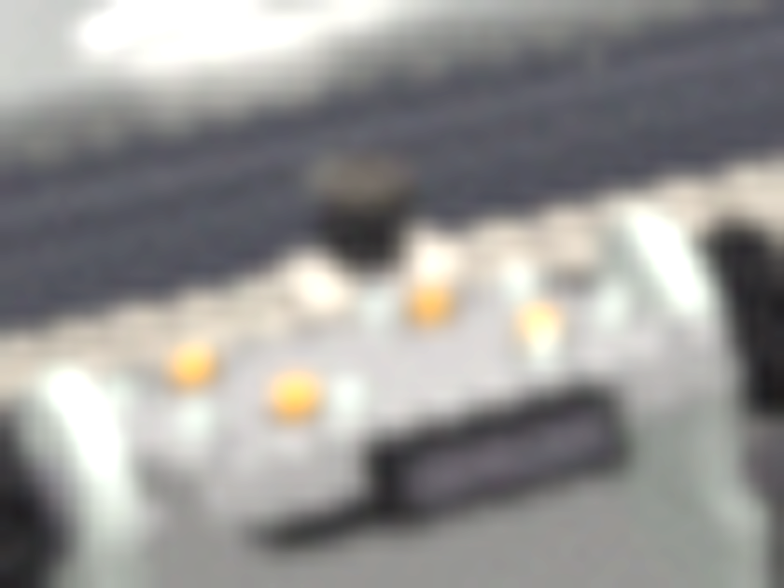

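View pics/s_u.png

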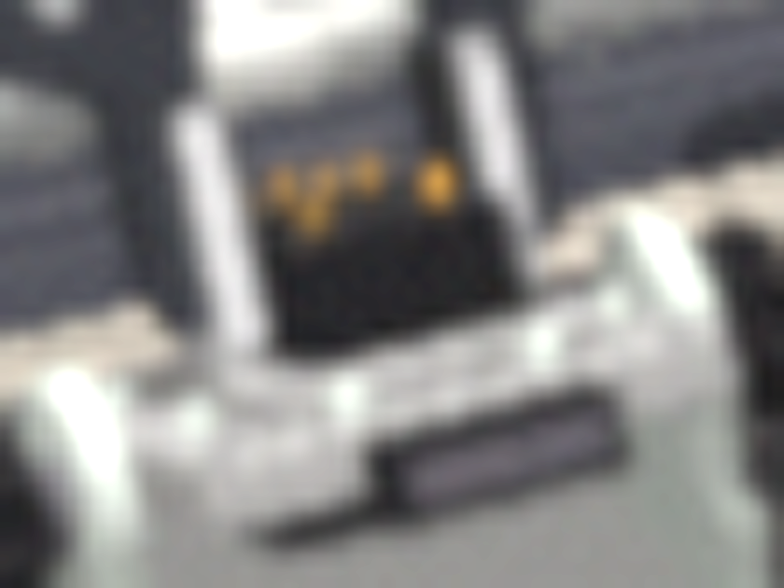

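Call:
{"op": "carry_out", "data": {"increments": [[0.4,0,-0.6,0,0,0,-1],[0,0,0,0,0,0,-1],[0.4,0,0,0,0,0,-1],[0,0,0,0,0,0,-1],[0,0,0,0,0,0,-1]]}}

```text
clock: 20.9
eef_pos: [0.4866, 0.2864, 0.1029]
orientation: [0.98, 0.03, -0.199, 0.006]
contact_force: [2.9, -2.8, 16.2]
finger_gap: 0.384
```

```bash
python3 sn.py
```

```text
t 20.90 origin seat mm [3.01 0.09 3.24] tilt 0.4000 ycomp 0.0004 F [ -3.8   3.  -16. ] M [-0.51 -0.52  0.01]
```

Call:
{"op": "carry_out", "data": {"increments": [[0.4,0,0,0,0,0,-1],[0,0,0,0,0,0,-1],[0.4,0,0,0,0,0,-1],[0,0,0,0,0,0,-1],[0,0,0,0,0,0,-1]]}}

```text
clock: 21.4
eef_pos: [0.4868, 0.2865, 0.1029]
orientation: [0.979, 0.03, -0.199, 0.007]
contact_force: [0.6, -4.5, 18.3]
finger_gap: 0.382
```

```bash
python3 sn.py
```

```text
t 21.40 origin seat mm [2.87 0.04 3.26] tilt 0.4014 ycomp 0.0007 F [ -6.8   4.5 -17. ] M [-0.56 -0.82  0.02]
```

Call:
{"op": "carry_out", "data": {"increments": [[0,0,-2.5,0,0,0,-1],[0,0,-2.5,0,0,0,-1],[0.5,0,-0.5,0,0,0,-1],[0,0,0,0,0,0,-1],[0,0,0,0,0,0,-1]]}}

```text
clock: 21.9
eef_pos: [0.4895, 0.2867, 0.1047]
orientation: [0.98, 0.03, -0.199, 0.006]
contact_force: [0.2, 1.3, 4.3]
finger_gap: 0.382
```

```bash
python3 sn.py; python3 - <<'E'
from shot import *
shot('top','v');shot('scene','v')
E
python3 sn.py
```

```text
t 21.90 origin seat mm [ 1.02 -0.05  5.96] tilt 0.4000 ycomp 0.0000 F [-1.4 -1.3 -4. ] M [0.05 0.07 0.02]
t 22.00 origin seat mm [ 0.64 -0.06  6.22] tilt 0.3991 ycomp -0.0001 F [-1.7 -0.1 -3.1] M [0.06 0.1  0.03]
```

Call:
{"op": "carry_out", "data": {"increments": [[0,0,-0.6,0,0,0,-1],[0,0,0,0,0,0,-1],[0,0,0,0,0,0,-1],[0,0,0,0,0,0,-1],[0,0,0,0,0,0,-1]]}}

```text
clock: 22.5
eef_pos: [0.4907, 0.2867, 0.1056]
orientation: [0.98, 0.03, -0.198, 0.006]
contact_force: [-0.4, 0.7, 2.9]
finger_gap: 0.385
```

```bash
python3 sn.py
```

```text
t 22.50 origin seat mm [0.2  0.04 7.27] tilt 0.3978 ycomp -0.0002 F [-1.5 -0.7 -2.6] M [ 0.14  0.15 -0.02]
```

Call:
{"op": "carry_out", "data": {"increments": [[0,0,-0.6,0,0,0,-1],[0,0,0,0,0,0,-1],[0,0,0,0,0,0,-1],[0,0,0,0,0,0,-1],[0,0,0,0,0,0,-1]]}}

```text
clock: 23.0
eef_pos: [0.491, 0.2866, 0.1061]
orientation: [0.98, 0.03, -0.197, 0.006]
contact_force: [0.8, 0.4, 1.5]
finger_gap: 0.382
```

```bash
python3 sn.py
```

```text
t 23.00 origin seat mm [0.1  0.15 7.91] tilt 0.3977 ycomp -0.0001 F [ 0.2 -0.3 -1.6] M [0.21 0.33 0.02]
```

Call:
{"op": "carry_out", "data": {"increments": [[0,0,-0.6,0,0,0,-1],[0,0,0,0,0,0,-1],[0,0,0,0,0,0,-1],[0,0,0,0,0,0,-1],[0,0,0,0,0,0,-1]]}}

```text
clock: 23.5
eef_pos: [0.4912, 0.2864, 0.1065]
orientation: [0.98, 0.03, -0.198, 0.006]
contact_force: [0.1, 0.3, -1.3]
finger_gap: 0.384
```

```bash
python3 sn.py
```

```text
t 23.50 origin seat mm [0.09 0.44 8.32] tilt 0.3979 ycomp 0.0004 F [ 0.6 -0.3  1.1] M [-0.01  0.59 -0.03]
```

Call:
{"op": "carry_out", "data": {"increments": [[-0.8,-0.8,0,0,0.006,0,-1],[-0.8,0,0,0,0,0,-1],[0,0,0,0,0,0,-1],[0,0,0,0,0,0,-1],[0,0,0,0,0,0,-1]]}}

```text
clock: 24.0
eef_pos: [0.4896, 0.2873, 0.1073]
orientation: [0.98, 0.03, -0.195, 0.006]
contact_force: [-0.7, -0.1, -1.9]
finger_gap: 0.381
```

```bash
python3 sn.py
```

```text
t 24.00 origin seat mm [ 1.67 -0.64  8.45] tilt 0.3919 ycomp -0.0000 F [0.1 0.  2.1] M [ 0.06  0.5  -0.01]
```

Call:
{"op": "carry_out", "data": {"increments": [[0,0,1.2,0,0,0,-1],[0,0,1.2,0,0,0,-1],[0,0,1.2,0,0,0,-1],[0,0,0,0,0,0,-1],[0,0,0,0,0,0,-1]]}}

```text
clock: 24.5
eef_pos: [0.4886, 0.2874, 0.1045]
orientation: [0.98, 0.03, -0.194, 0.006]
contact_force: [2.0, -0.8, 3.8]
finger_gap: 0.38
```

```bash
python3 sn.py
```

```text
t 24.50 origin seat mm [ 1.54 -0.75  5.41] tilt 0.3913 ycomp -0.0002 F [ 0.3  0.9 -4.2] M [-0.26  0.23  0.  ]
```

Call:
{"op": "carry_out", "data": {"increments": [[0,0.3,1,0,0,0,-1],[0,0,1,0,0,0,-1],[0,0,0,0,0,0,-1],[0,0,0,0,0,0,-1],[0,0,0,0,0,0,-1]]}}

```text
clock: 25.0
eef_pos: [0.4878, 0.2873, 0.1027]
orientation: [0.98, 0.03, -0.194, 0.006]
contact_force: [1.1, -1.1, 5.5]
finger_gap: 0.385
```

```bash
python3 sn.py
```

```text
t 25.00 origin seat mm [ 1.49 -0.72  3.48] tilt 0.3911 ycomp -0.0007 F [-1.2  1.1 -5.5] M [-0.13  0.13  0.02]
```

Call:
{"op": "carry_out", "data": {"increments": [[0,0,1,0,0,0,-1],[0,0,0.5,0,0,0,-1],[0,0,0,0,0,0,-1],[0,0,0,0,0,0,-1],[0,0,0,0,0,0,-1]]}}

```text
clock: 25.5
eef_pos: [0.4878, 0.2873, 0.1024]
orientation: [0.981, 0.03, -0.194, 0.006]
contact_force: [1.5, -1.9, 10.9]
finger_gap: 0.381
```

```bash
python3 st.py w; python3 sn.py; python3 - <<'E'
import pickle,cv2
g=cv2.cvtColor(pickle.load(open('w_top.pkl','rb'))['color'],cv2.COLOR_RGB2GRAY)
print('cols',list(range(163,190)))
for r in range(198,212): print(r,g[r,163:190])
im=pickle.load(open('w_scene.pkl','rb'))['color'][:,:,::-1][212:254,130:186]
cv2.imwrite('pics/s_w.png',cv2.convertScaleAbs(cv2.resize(im,(784,588),interpolation=cv2.INTER_CUBIC),alpha=1.4))
im=pickle.load(open('w_top.pkl','rb'))['color'][:,:,::-1][172:214,150:206]
cv2.imwrite('pics/t_w.png',cv2.resize(im,(784,588),interpolation=cv2.INTER_CUBIC))
E
```

```text
t 25.6 p [0.4878 0.2873 0.1024] gap 0.387 F [ 1.7 -0.8 11. ] j [-0.14  0.65 -0.53  1.61  0.11  1.29 -2.19]
axes x [ 0.923  0.057 -0.381] y [ 0.061 -0.998 -0.001] z [-0.38  -0.023 -0.925]
d tool mm [2.1 0.7 3.3] rotvec [-0.0009 -0.0219 -0.0001]
F tool [ -2.7   0.9 -10.8] M [-0.35 -0.23  0.02]
t 25.60 origin seat mm [ 1.43 -0.72  3.25] tilt 0.3904 ycomp -0.0008 F [ -2.7   0.9 -10.8] M [-0.35 -0.23  0.02]
cols [163, 164, 165, 166, 167, 168, 169, 170, 171, 172, 173, 174, 175, 176, 177, 178, 179, 180, 181, 182, 183, 184, 185, 186, 187, 188, 189]
198 [ 47 188  30   7 167 163   1  18 121  28  34  36  36  36  32 160  30  23
   5  71 175 108 103  75  92 168 160]
199 [ 53 184 163 158 166 169  33  16 145  38  35  36  36  35  33  91  33  24
  11   9 132 121 197  68 167 171 165]
200 [101 176 170 168 160 169  38  21  58  31  48  31  31  29  20  32  25  23
  11  14 111  97 202  77 173 165 163]
201 [108 172 164 166 159 184  14  17  22  24  28  28  29  27  29  23  23  24
  10  19 109  93 194  75 169 164 162]
202 [149 169 163 165 119 184  38   6  14  15  14  19  18  19  17  16  15  15
  10  19 108  90
[... 356 characters left out ...]
8 161 167]
206 [140 161 166 158 185 123 149 168 164 171 169 164 171 170 170 172 171 171
 172 174 147 115 123  98 169 165 166]
207 [226 163 162 164 167  81 145 173 172 172 170 199 191 184 194 163 159 157
 148 137 128 115  87 159 168 165 166]
208 [186 162 162 165 156 114 121  69 146  89  86 107 136 131 130 120 142 141
 164  94  87 167 159 169 167 169 172]
209 [177 164 165 164 164 161 163 148 225  65 162 158 161 160 160 158 162 150
 223 124 159 168 166 166 171 127 108]
210 [185 148 170 166 165 165 166 166 199  69 172 167 165 165 165 165 165 163
 175 124 169 167 166 168 149  69  68]
211 [146  78 127 168 165 164 165 166 153 158 170 166 165 164 166 167 170 171
 172 168 174 170 170 173 172 140 195]
```

View pics/t_w.png

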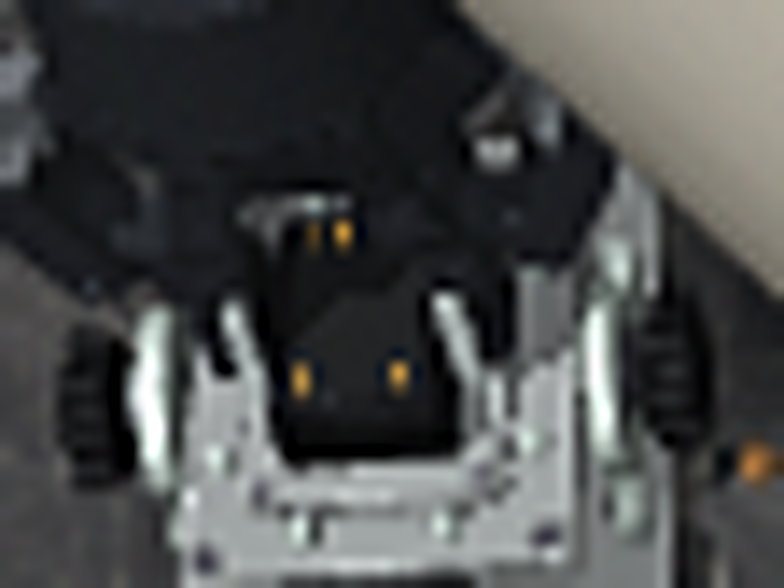

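View pics/s_w.png

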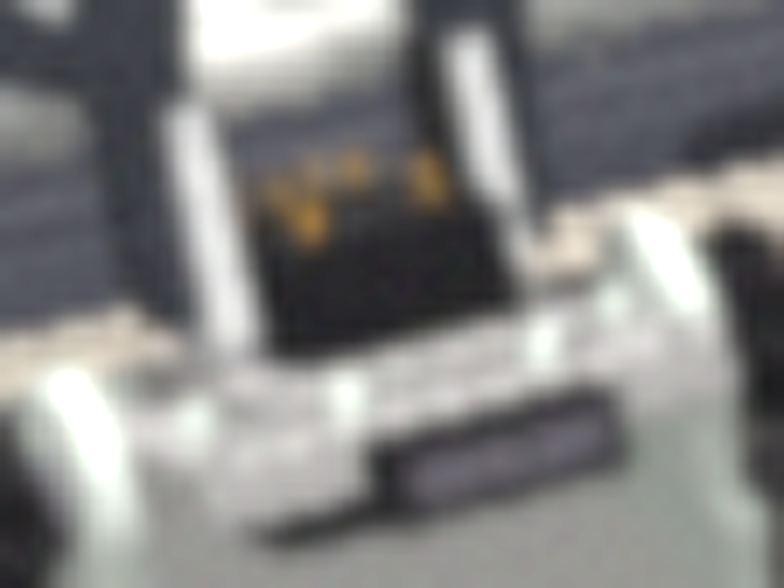

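Call:
{"op": "carry_out", "data": {"increments": [[0,0,1,0,0,0,-1],[0,0,0.5,0,0,0,-1],[0,0,0,0,0,0,-1],[0,0,0,0,0,0,-1],[0,0,0,0,0,0,-1]], "force": 80}}

```text
clock: 26.1
eef_pos: [0.4881, 0.2875, 0.1024]
orientation: [0.981, 0.03, -0.193, 0.005]
contact_force: [2.8, -2.3, 16.6]
finger_gap: 0.38
```

```bash
python3 sn.py
```

```text
t 26.10 origin seat mm [ 1.12 -0.93  3.29] tilt 0.3889 ycomp -0.0012 F [ -3.9   2.5 -16.3] M [-0.58 -0.62  0.04]
```

Call:
{"op": "carry_out", "data": {"increments": [[0,0,1,0,0,0,-1],[0,0,0,0,0,0,-1],[0,0,0,0,0,0,-1],[0,0,0,0,0,0,-1],[0,0,0,0,0,0,-1]]}}

```text
clock: 26.6
eef_pos: [0.4881, 0.2874, 0.1023]
orientation: [0.981, 0.03, -0.193, 0.005]
contact_force: [2.8, -3.7, 21.1]
finger_gap: 0.377
```

```bash
python3 sn.py
```

```text
t 26.60 origin seat mm [ 1.08 -0.87  3.27] tilt 0.3883 ycomp -0.0012 F [ -5.6   3.8 -20.5] M [-0.69 -0.91 -0.03]
```

```bash
python3 - <<'E'
from shot import *
shot('top','x');shot('scene','x')
E
python3 sn.py
```

```text
t 26.70 origin seat mm [ 1.07 -0.88  3.28] tilt 0.3883 ycomp -0.0012 F [ -4.5   2.7 -20.3] M [-0.64 -0.9  -0.01]
```

View pics/x_top.png

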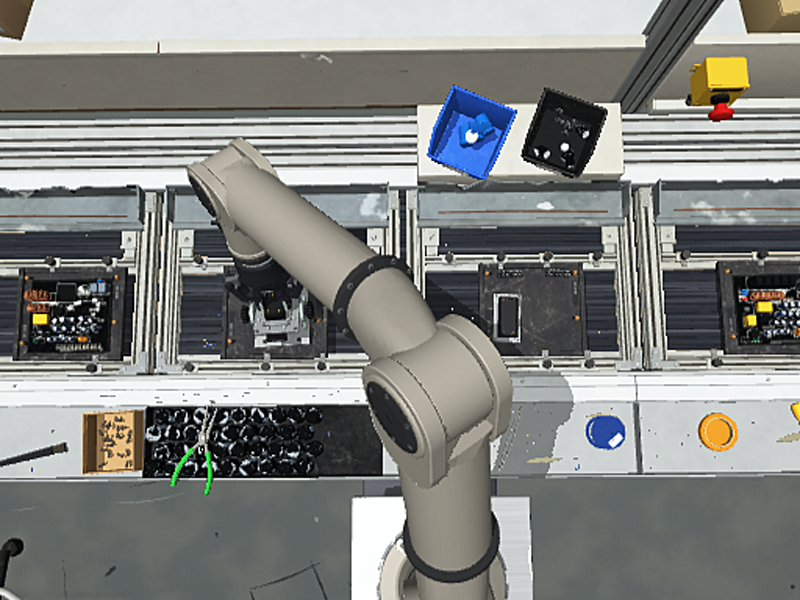

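```bash
python3 - <<'E'
import pickle,cv2,numpy as np
from geo import *
g=cv2.cvtColor(pickle.load(open('x_top.pkl','rb'))['color'],cv2.COLOR_RGB2GRAY)
print('cols',list(range(163,190)))
for r in range(198,211): print(r,g[r,163:190])
im=pickle.load(open('x_scene.pkl','rb'))['color'][:,:,::-1][212:254,130:186]
cv2.imwrite('pics/s_x.png',cv2.convertScaleAbs(cv2.resize(im,(784,588),interpolation=cv2.INTER_CUBIC),alpha=1.4))
E
```

```text
cols [163, 164, 165, 166, 167, 168, 169, 170, 171, 172, 173, 174, 175, 176, 177, 178, 179, 180, 181, 182, 183, 184, 185, 186, 187, 188, 189]
198 [ 48 182  74   8 163 160   2  20 132  32  35  36  36  32  31 185  29  53
   1  81 173 111 103  95  91 166 160]
199 [ 53 184 165 157 165 167  33  20  85  40  35  37  38  35  32 101  31  21
   7  30 126  98 149  90 166 170 165]
200 [103 175 168 168 163 179  16  25  45  30  30  32  31  20  26  31  14  22
  12  19 111  96 151  84 173 165 163]
201 [108 170 165 165 122 186  13  18  25  27  28  28  27  28  23  24  22  20
   8  19 110  97 144  79 170 163 163]
202 [149 168 164 165 153 184  34   4  13  15  19  17  17  16  17  16  15  13
   9  18 108  93 132 162 190 161 165]
203 [139 166 170 164 160 178  72   0  11  12  12  10  11   9   9   6   5   5
   0   7 101 173 131  97 223 162 131]
204 [138 181 226 113 160 173 174   0   0   0   0   0   0   0  31  29  27  75
  70  63 175 180 126  77 175 141 161]
205 [140 151 192 109 188 170 179 112 118 118 173 170 170 169 171 168 168 170
 168 166 154 107 122 161 167 160 167]
206 [139 162 167 157 170 122 128 169 168 167 172 169 170 170 171 171 171 172
 173 174 146 115 114 172 166 164 166]
207 [226 163 162 165 169 118 125 176 173 169 196 189 183 167 164 158 144 133
 129 126 119  82  84 172 166 164 166]
208 [186 164 162 165 149  89  64  93  89 100 135 134 130 125 121 142 138 134
 187 149  84 163 158 168 166 170 172]
209 [177 165 165 165 164 160 158 153 220  66 166 161 161 160 159 163 162 149
 225 130 158 169 166 166 170 127 108]
210 [184 149 169 166 164 166 166 166 200  70 172 165 165 165 164 165 165 163
 175 123 169 167 166 168 148  70  68]
```

View pics/s_x.png

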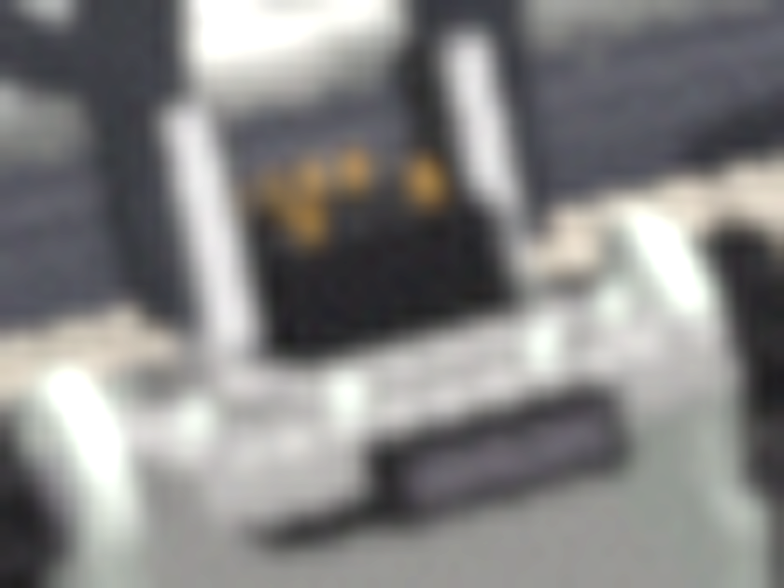

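```bash
python3 - <<'E'
from rig import job
print(job.sign_off())
E
python3 sn.py
```

```text
the job is handed in; nothing more can be done
None
the job is handed in; nothing more can be done
```

I gripped the shorter module across its case, carried it to the nest and tilted it to match the face. I set it between the dowels and pressed it down. The job was handed in at 26.7 s with the module still gripped at 80 N and pressed with about 20 N; all four probes need 8 N.

**Signs that it is flush:**
- **Hard stop:** the module stops within about 0.1 mm of the same height at two positions along the slope. Rocking the tool from 0.383 to 0.401 rad did not change that height by more than about 0.1 mm. Two earlier presses at about 0.41 rad stopped some 0.4 mm higher.
- **Probe travel:** on lifting off, contact was lost about 4.9 mm above the stop, against the 5 mm the probes should travel.
- **Centring:** the last detailed measurement, in the top view just before the final press, put it about 0.5 mm off centre along the slope. In the last picture the dowels are clear of the flange.
- **Rest of the pallet:** the longer module and the two plug boards look untouched.

**What disagreed:**
- **Lean direction:** the text says the face leans to the robot's left. Both cameras show its uphill side toward the robot, so I followed the images.
- **Seat height and tilt:** the first camera estimate of the seat was about 2 mm lower than the measured stop, and about 0.02 rad steeper than the final tool tilt of 0.388 rad.
- **Force just before the stop:** it read about 6.5 N where the spring figures suggest about 7.6 N. The camera cannot show a gap under 1 mm, so flushness rests on the travel and hard-stop checks.
- **Sideways force:** about 5 N remained at the end. I took it to be friction, but did not confirm that.

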